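# Change over the carving centres to the next blank

## Robot

A 7-joint arm with a two-finger parallel gripper is mounted at the origin on the work surface. World frame = base frame: x ahead of the robot, y to its left, z up, the work surface at z = 0. Lengths are in m, angles in rad, forces in N, time in s.
With the tool pointing down it reaches from about 0.425 to 0.875 m from the base axis. Payload 4.7 kg.
Tool frame: the origin (TCP) lies midway between the tips of the shut fingers; the grasp point (between the pads) lies 19 mm behind it; z points along the fingers, y is the line along which they close (so a half turn about z gives the same grasp; the last joint's range is limited). The gripper opens to 87 mm and grips with 3 to 60 N. Pads are 19 mm wide; open, the fingers measure 117 mm over their backs; the gripper's body (75 mm by 190 mm) begins 51 mm behind the grasp point.
Start: joints at [1.167, 0.321, -0.07, 1.45, 0.023, 1.371, -0.057], TCP at [0.264, -0.594, 0.189] pointing down, gripper open.
Joint ranges: [-2.86, 2.86], [-0.3, 2.09], [-1.38, 1.24], [0.06, 2.45], [-1.56, 4.7], [0.09, 2.05], [-2.69, 2.69]. Speed limits (rad/s): [2.57, 2.57, 3.14, 3.14, 3.14, 3.14, 3.14].

## Interface

Orientations are given as a rotation vector (axis times angle).
In Python, from bench import ctrl gives the robot as it stands. The module is installed in compiled form; this text tells all that it offers.
- The arm moves only by the tool carry_out, never from a script. Its argument "steps" is a list of rows, each a list of 7 numbers: the turn, a rotation vector about the world's x, y, z in degrees, then the shift along the world's x, y, z in cm, then the opening, from 0 (shut) to 1 (fully open). A call has 1 to 12 rows; each row is the pose to reach, as a shift and turn from the pose commanded when the call began; what a row does not reach only later rows make up. A row lasts 1/10 s, in which the tool goes at most 50 mm and 8.59 degrees, less where a joint would pass 70% of its speed; a pose out of reach is approached as far as the arm can. A call with a gripper value outside its range is refused whole. The fingers move at their own pace and stop on an object; "squeeze" is the grip in N (left out, the last holds). Time passes only in rows, so rows that repeat a pose let the fingers close. It gives the time, the measured TCP pose, the force, the opening and the grip force at its end, in the units of the state.
- ctrl.get_state(): the state, without advancing time (a new reading comes with each control period).
- ctrl.get_image(name): name is "scene" or "side" or "wrist"; returns a dict with "pixels" (384x512x3 uint8, red, green, blue), "camera_matrix" (3x3 intrinsics, pixels), "cam_to_world" (4x4, takes a point from camera to world coordinates); the wrist camera has in their place "T_tool_cam" (4x4, takes a point from camera to tool coordinates, whose origin is the TCP and whose axes are the flange's). Camera axes: x right, y down, z forward; pixel columns grow to the right and rows downward; lengths in m; the calibration is good to about 2 mm. A picture is of the moment at which its call begins: read the wrist's pose just before it. There is no depth.
- ctrl.close_job(): hands the job in; it is judged then, once.
The state is a dict: "time": time; "joint_positions": joint angles; "qd": joint speeds; "joint_torque": joint torques, N m; "position": TCP position; "tool_rot": TCP orientation; "ft_force": force on the tool from outside, world axes, zero at the start; "torque": the same for the moment, N m; "grip_width": opening from 0.0 (shut) to 1.0 (fully open); "grip_force": force on a finger pad.
Only numpy, scipy, OpenCV 4.12 (cv2) and the standard library are available. Lean on these libraries where they do the work, as an engineer would, in place of code of your own. Each camera call takes 0.05 s, during which the arm holds its last target. There are 200 camera calls.

## Task

Change the bench over to the next order: first put the finished wooden pots away into one nest, each present pot upright and right down inside the larger ones, largest outermost, and only then mount the blank of the same wood as the sample in the order board's green frame between the centres, by laying it in the rests and sliding the tailstock up until both points are fully home in its ends. Last, swing the tailstock's clamp lever all the way over to clamped. Leave the other two blanks lying on the bench and do not tip over the oil jar.

Things in the scene. Friction and masses are not known exactly. Their poses are not given: they have to be found in the camera images.
- pot_a: largest of a graded set of turned mid-brown wooden pots: open on top, 136 mm across the outside of the rim, 128 mm across the foot, 50 mm high, wall 8 mm, floor 10 mm thick, always there. Origin: centre of its underside, z up. A smaller pot sits on the floor of the next larger one, its rim 10 mm above that one's
- pot_b: second of a graded set of turned mid-brown wooden pots: open on top, 104 mm across the outside of the rim, 96 mm across the foot, 50 mm high, wall 8 mm, floor 10 mm thick, absent in some runs. Origin: centre of its underside, z up. A smaller pot sits on the floor of the next larger one, its rim 10 mm above that one's
- pot_c: third of a graded set of turned mid-brown wooden pots: open on top, 74 mm across the outside of the rim, 66 mm across the foot, 50 mm high, wall 8 mm, floor 10 mm thick, absent in some runs. Origin: centre of its underside, z up. A smaller pot sits on the floor of the next larger one, its rim 10 mm above that one's
- pot_d: smallest of a graded set of turned mid-brown wooden pots: open on top, 46 mm across the outside of the rim, 38 mm across the foot, 50 mm high, wall 8 mm, floor 10 mm thick, absent in some runs. Origin: centre of its underside, z up. A smaller pot sits on the floor of the next larger one, its rim 10 mm above that one's
- blank_maple: square wood blank of pale yellowish wood, 160 x 30 x 30 mm, lying on the bench; long axis = its x; a hole 14 mm wide and 14 mm deep is bored in the middle of each end. Origin: the centre of the blank
- sample_maple: flat 50 x 50 x 8 mm sample of pale yellowish wood, fixed on the order board; origin: centre of its underside
- blank_walnut: square wood blank of dark brown wood, 160 x 30 x 30 mm, lying on the bench; long axis = its x; a hole 14 mm wide and 14 mm deep is bored in the middle of each end. Origin: the centre of the blank
- sample_walnut: flat 50 x 50 x 8 mm sample of dark brown wood, fixed on the order board; origin: centre of its underside
- blank_padauk: square wood blank of red wood, 160 x 30 x 30 mm, lying on the bench; long axis = its x; a hole 14 mm wide and 14 mm deep is bored in the middle of each end. Origin: the centre of the blank
- sample_padauk: flat 50 x 50 x 8 mm sample of red wood, fixed on the order board; origin: centre of its underside
- job_frame (a point): centre of the green frame (76 mm square) on the plywood order board, at the left of the blanks seen from the robot; the sample lying in it (the other two lie more than 70 mm away) tells the wood to mount
- centres: green carving centres fixed to the bench: bed 440 mm long (its y), 100 wide (its x), 30 high; headstock (115 mm high) at its +y end, sliding tailstock (100 mm high) at its -y end, each with a 10 mm long steel point on a 28 mm round shoulder; their common axis runs along y, 75 mm above the bench. Origin: centre of the bed underside
- rest_mid (a point): on the middle line of two white rests (at y -35 and +60 mm of the bed, 15 mm wide), at their level floors, 60 mm above the bench, y = 0 on the bed. Cheeks 33 mm apart at the floor lean out 20 degrees, up to 80 mm above the bench. A blank lying in them is on the axis and slides along y; centred here it clears the head point by 15 mm
- head_face (a point): middle of the headstock's shoulder face, at y +105 mm on the bed; its point reaches 10 mm from it towards the tailstock
- tailstock (a joint): position of the sliding tailstock (m): 0 = nearest the headstock (shoulder face at y -45 mm on the bed), 0.09 = fully back (face at y -135 mm); it moves along the bed's -y as the value grows, 4 N friction, stays where left. With a blank fully home at both ends it reads 0.010. It pushes a blank lying in the rests onto the head point
- tail_face (a point): middle of the tailstock's shoulder face; its point reaches 10 mm from it towards the headstock
- tail_post (a point): upright steel post on the tailstock to grip it by: 18 mm diameter, top 10 mm above and foot 35 mm below this point (plus a small red ball end on top); 30 mm behind the tail face
- clamp (a joint): angle of the tailstock's clamp lever (rad): 0 = loose, leaning towards the bed's -x side; 1.2 = fully clamped, leaning to the +x side (turns anticlockwise seen from above). Stays where left, about 1 N at the knob. It does not hinder the tailstock
- clamp_knob (a point): upright red knob at the lever's end, 14 mm diameter, top 11 mm above and lower end 29 mm below this point; 65 mm from the lever's upright hinge axis
- clamp_hinge (a point): point on the lever's upright hinge axis, at the height of clamp_knob
- oil_jar: amber jar, 72 mm diameter, 100 mm high, standing on the bench; origin: centre of its underside
There are look-alikes about, which are no part of the job. What is shaped like the pot_c but red or yellow is not meant.

How it is judged:
On the way, in this order (a step that is already met when the one before it is completed fails the run):
1. all pots present are nested in size order in the largest (angle between each of pot_a, pot_b, pot_c, pot_d's own z axis and vertical below 0.15 rad and horizontal distance between each of pot_b, pot_c, pot_d and pot_a below 0.03 m and z of pot_b in the frame of pot_a between 0.006 and 0.037 m and z of pot_c in the frame of pot_a between 0.006 and 0.037 m and z of pot_d in the frame of pot_a between 0.006 and 0.037 m and horizontal distance between each of pot_c, pot_d and pot_b below 0.03 m and z of pot_c in the frame of pot_b between 0.006 and 0.037 m and z of pot_d in the frame of pot_b between 0.006 and 0.037 m and horizontal distance between pot_d and pot_c below 0.03 m and z of pot_d in the frame of pot_c between 0.006 and 0.037 m), for 0.2 s.
2. the blank of the wood shown in the green frame is fully home on both points ((not (horizontal distance between sample_maple and job_frame below 0.025 m) or (distance between blank_maple and head_face below 0.0845 m and distance between blank_maple and tail_face below 0.0845 m and angle between the x axis of blank_maple and the y axis of centres, either way round below 0.05 rad and x of blank_maple in the frame of centres between -0.006 and 0.006 m and z of blank_maple in the frame of centres between 0.069 and 0.081 m)) and (not (horizontal distance between sample_walnut and job_frame below 0.025 m) or (distance between blank_walnut and head_face below 0.0845 m and distance between blank_walnut and tail_face below 0.0845 m and angle between the x axis of blank_walnut and the y axis of centres, either way round below 0.05 rad and x of blank_walnut in the frame of centres between -0.006 and 0.006 m and z of blank_walnut in the frame of centres between 0.069 and 0.081 m)) and (not (horizontal distance between sample_padauk and job_frame below 0.025 m) or (distance between blank_padauk and head_face below 0.0845 m and distance between blank_padauk and tail_face below 0.0845 m and angle between the x axis of blank_padauk and the y axis of centres, either way round below 0.05 rad and x of blank_padauk in the frame of centres between -0.006 and 0.006 m and z of blank_padauk in the frame of centres between 0.069 and 0.081 m))), for 0.2 s.
3. the clamp lever is swung to clamped (value of joint clamp above 1 rad), for 0.2 s.
At the end, for the whole second after the job is handed in: Pots upright (0.15 rad), at rest, each inside all larger (axes within 30 mm, 6-37 mm above the larger underside); the framed wood's blank lies on the axis, its end faces within 4.5 mm of both shoulders; others on the bench within 100 mm of their starts; clamp beyond 1.0 rad (all of step 1 and all of step 2 and (horizontal distance between sample_maple and job_frame below 0.025 m or (height (world z) of blank_maple below 0.045 m and distance of blank_maple from where it was at the start of the episode below 0.1 m)) and (horizontal distance between sample_walnut and job_frame below 0.025 m or (height (world z) of blank_walnut below 0.045 m and distance of blank_walnut from where it was at the start of the episode below 0.1 m)) and (horizontal distance between sample_padauk and job_frame below 0.025 m or (height (world z) of blank_padauk below 0.045 m and distance of blank_padauk from where it was at the start of the episode below 0.1 m)) and value of joint clamp above 1 rad and linear speed of each of pot_a, pot_b, pot_c, pot_d below 0.02 m/s); the robot touches nothing.
It fails at once if the oil jar is tipped over (angle between oil_jar's own z axis and vertical above 0.6 rad).
Of pot_b, pot_c, pot_d only 2 to 3 are there at a start; the rules pass over those that are not, and their reading is None.
At some moment in a run one of pot_b, pot_c, pot_d may be knocked a few centimetres aside while the robot is not near it.
It also fails if it takes over 192 s, if anything falls off the work surface, if the arm or the gripper's body presses on something with over 40 N, if the wrist force passes 120 N, or if a joint passes its speed limit or range.

## Working session

There is one attempt and no reset: what is moved stays moved. The work goes in short steps, Python scripts to look and compute and a tool call to move; the robot and the scene stay as the last step left them, time stands still between calls to the robot, and variables do not carry over. Pictures are saved under pics/ and viewed, at most 14 in all, crops included, and the job is handed in when it is done.

Besides the shell and the picture viewer there is one more tool, called after "Emit:" by a JSON object that holds its "api" and its "payload", one argument or row to a line. carry_out: Moves the arm, as the interface text tells. Its arguments: {"type":"object","properties":{"steps":{"type":"array","items":{"type":"array","items":{"type":"number"}}},"squeeze":{"type":"number"}},"required":["steps"]}

```bash
mkdir -p pics && cat > h.py <<'E'
import numpy as np, cv2
from bench import ctrl
def shot(name,fn):
    s=ctrl.get_state(); d=ctrl.get_image(name)
    cv2.imwrite('pics/'+fn+'.png',cv2.cvtColor(d['pixels'],cv2.COLOR_RGB2BGR))
    K=np.array(d['camera_matrix'])
    if name=='wrist':
        T=np.eye(4);T[:3,:3]=cv2.Rodrigues(np.array(s['tool_rot'],float))[0];T[:3,3]=s['position']
        M=T@np.array(d['T_tool_cam'])
    else: M=np.array(d['cam_to_world'])
    np.savez('pics/'+fn+'.npz',K=K,M=M,p=d['pixels'])
    return d['pixels'],K,M
def load(fn):
    z=np.load('pics/'+fn+'.npz'); return z['p'],z['K'],z['M']
def px2w(u,v,z,K,M):
    r=M[:3,:3]@np.linalg.inv(K)@np.array([u,v,1.]); o=M[:3,3]
    return o+r*(z-o[2])/r[2]
def w2px(P,K,M):
    c=np.linalg.inv(M)@np.append(P,1); q=K@c[:3]; return q[:2]/q[2]
E
python3 - <<'E'
from h import *
for n in ['scene','side','wrist']:
    p,K,M=shot(n,n+'0'); print(n,M[:3,3].round(3),M[:3,2].round(2),K[0,0])
s=ctrl.get_state()
print(s['time'],s['position'],s['tool_rot'],s['grip_width'])
a=[cv2.imread(f'pics/{n}0.png') for n in ['scene','side']]
E
```

```text
scene [ 1.253 -0.516  1.346] [-0.51  0.33 -0.79] 458.13714688596974
side [0.136 1.08  0.871] [ 0.25 -0.8  -0.55] 398.3285043585082
wrist [ 0.339 -0.56   0.384] [-0.27 -0.12 -0.95] 327.22791781938906
0.15 [ 0.26350376 -0.5936946   0.18814111] [-3.07195932e+00 -6.51237146e-01  6.12916931e-04] 1.0016318530893933
```

View pics/scene0.png

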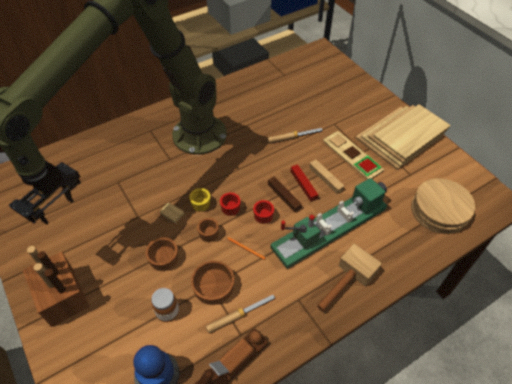

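View pics/side0.png

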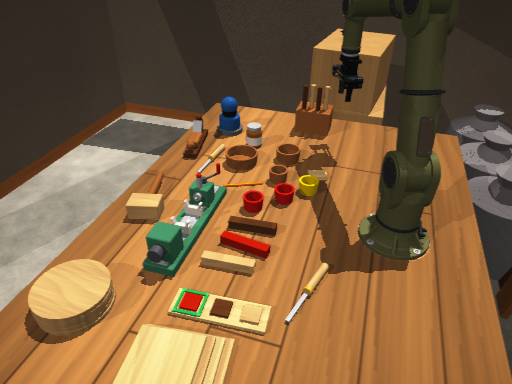

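The scene view shows the large pot at (214,281), the medium at (163,253), a small brown one at (208,229), and red and yellow look-alikes. The lathe centre is near (330,225). The red sample lies in the green frame in the side view (192,302), so the wood is padauk. I'll zoom in.

```bash
python3 - <<'E'
from h import *
a=cv2.imread('pics/scene0.png')[150:310,130:400]
b=cv2.imread('pics/side0.png')[110:290,130:360]
cv2.imwrite('pics/c1.png',cv2.resize(a,(800,474),interpolation=cv2.INTER_CUBIC))
cv2.imwrite('pics/c2.png',cv2.resize(b,(766,600),interpolation=cv2.INTER_CUBIC))
E
```

```text
(no output)
```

View pics/c1.png

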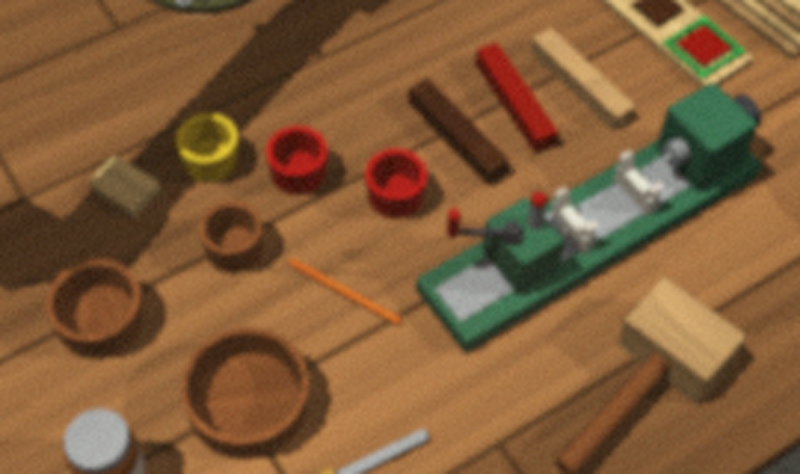

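View pics/c2.png

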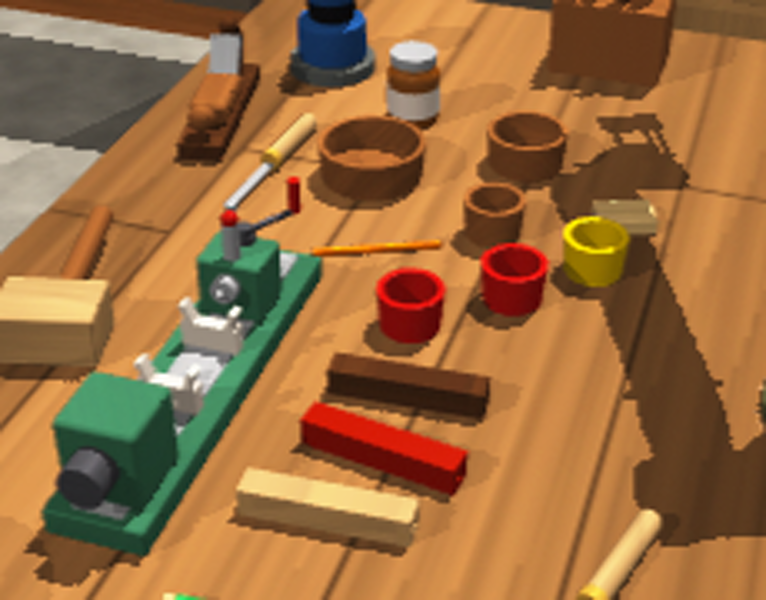

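Close up, pots a, b and c are present (c is the same size as the red cups) and d is absent. The tailstock is part-way back with the knob leaning to the robot side. The padauk blank is in the middle.

```bash
cat >> h.py <<'E'
def tri(a,b):
    A=[];B=[]
    for (u,v),(K,M) in (a,b):
        r=M[:3,:3]@np.linalg.inv(K)@np.array([u,v,1.]);r/=np.linalg.norm(r)
        P=np.eye(3)-np.outer(r,r);A.append(P);B.append(P@M[:3,3])
    return np.linalg.lstsq(np.vstack(A),np.hstack(B),rcond=None)[0]
E
python3 - <<'E'
from h import *
_,K,M=load('scene0');_,K2,M2=load('side0')
f=lambda x,y:(130+x*270/800,150+y*160/474)
g=lambda x,y:(130+x*230/766,110+y*180/600)
for n,z,a,b in [('a',.05,(248,385),(372,152)),('b',.05,(95,300),(526,142)),('c',.05,(233,231),(494,210)),
 ('pad',.03,(518,90),(383,440)),('pad1',.03,(487,46),(465,463)),('pad2',.03,(548,136),(305,420)),
 ('bed1',.03,(420,283),(322,262)),('bed2',.03,(468,345),None),('bed3',.03,(763,163),(48,522)),('bed4',.03,None,(148,545)),('knob',.12,(454,215),(293,195)),('ball',.14,(538,200),(229,217)),('jar',.1,(98,435),(414,55)),
 ('headtopA',.115,(711,87),(60,428)),('headtop2',.115,(663,118),(176,443)),('tailnearheadtop',.1,(562,240),(200,252)),('rest1',.08,(562,193),(187,308)),('rest1b',.08,(592,225),(240,322)),('rest2',.08,(626,155),(143,360)),('rest2b',.08,(655,185),(194,380)), ('frame',.012,(707,47),None)]:
    o=[n]
    if a: o.append(px2w(*f(*a),z,K,M).round(3)[:2])
    if b: o.append(px2w(*g(*b),z,K2,M2).round(3)[:2])
    if a and b: o.append(tri((f(*a),(K,M)),(g(*b),(K2,M2))).round(3))
    print(*o)
E
```

```text
a [ 0.632 -0.279] [ 0.61  -0.252] [ 0.621 -0.277  0.033]
b [ 0.453 -0.371] [ 0.436 -0.338] [ 0.442 -0.369  0.032]
c [ 0.455 -0.2  ] [ 0.433 -0.172] [ 0.441 -0.197  0.033]
pad [0.448 0.206] [0.436 0.212] [0.441 0.208 0.024]
pad1 [0.368 0.215] [0.356 0.218] [0.36  0.216 0.025]
pad2 [0.526 0.195] [0.515 0.21 ] [0.52 0.2  0.02]
bed1 [ 0.616 -0.051] [ 0.594 -0.039] [ 0.604 -0.05   0.018]
bed2 [ 0.709 -0.05 ]
bed3 [0.696 0.389] [0.676 0.401] [0.688 0.394 0.018]
bed4 [0.582 0.398]
knob [ 0.608 -0.005] [ 0.619 -0.026] [ 0.613 -0.009  0.131]
ball [0.65  0.074] [0.651 0.064] [0.65  0.071 0.144]
jar [ 0.625 -0.439] [ 0.613 -0.428] [ 0.619 -0.44   0.093]
headtopA [0.617 0.353] [0.668 0.372] [0.642 0.364 0.122]
headtop2 [0.623 0.276] [0.567 0.358] [0.597 0.309 0.064]
tailnearheadtop [0.687 0.085] [0.68  0.078] [0.683 0.082 0.101]
rest1 [0.627 0.132] [0.664 0.145] [0.646 0.139 0.086]
rest1b [0.68  0.135] [0.605 0.149] [0.643 0.135 0.053]
rest2 [0.624 0.228] [0.668 0.231] [0.646 0.231 0.091]
rest2b [0.675 0.229] [0.61  0.243] [0.643 0.231 0.056]
frame [0.51  0.466]
```

Emit:
{"api": "carry_out", "payload": {
  "steps": [
    [0,0,0,0,0,11,1],
    [0,0,0,0,0,11,1],
    [0,0,0,0,0,11,1],
    [0,0,-24,23,31,11,1],
    [0,0,-24,23,31,11,1],
    [0,0,-24,23,31,11,1],
    [0,0,-24,23,31,11,1],
    [0,0,-24,23,31,11,1],
    [0,0,-24,23,31,11,1],
    [0,0,-24,23,31,11,1],
    [0,0,-24,23,31,11,1],
    [0,0,-24,23,31,11,1]
  ]
}}

```text
time: 1.35
position: [0.4977, -0.2766, 0.2987]
tool_rot: [-3.138, -0.017, -0.003]
ft_force: [0.5, 0.3, 0.0]
grip_width: 1.004
grip_force: 0.0
```

```bash
python3 - <<'E'
from h import *
p,K,M=shot('wrist','w1')
s=ctrl.get_state(); print(s['time'],s['position'],s['tool_rot'],s['ft_force'])
print(M.round(3))
cv2.imwrite('pics/w1b.png',cv2.resize(cv2.imread('pics/w1.png'),(800,600),interpolation=cv2.INTER_CUBIC))
E
```

```text
1.4 [ 0.49546245 -0.28060125  0.29854789] [-3.14055467e+00 -8.96260717e-03  1.74215563e-04] [-0.41723538 -1.52863802 -0.07796385]
[[ 0.009 -0.955 -0.296  0.58 ]
 [-1.    -0.01   0.    -0.275]
 [-0.003  0.296 -0.955  0.494]
 [ 0.     0.     0.     1.   ]]
```

View pics/w1b.png

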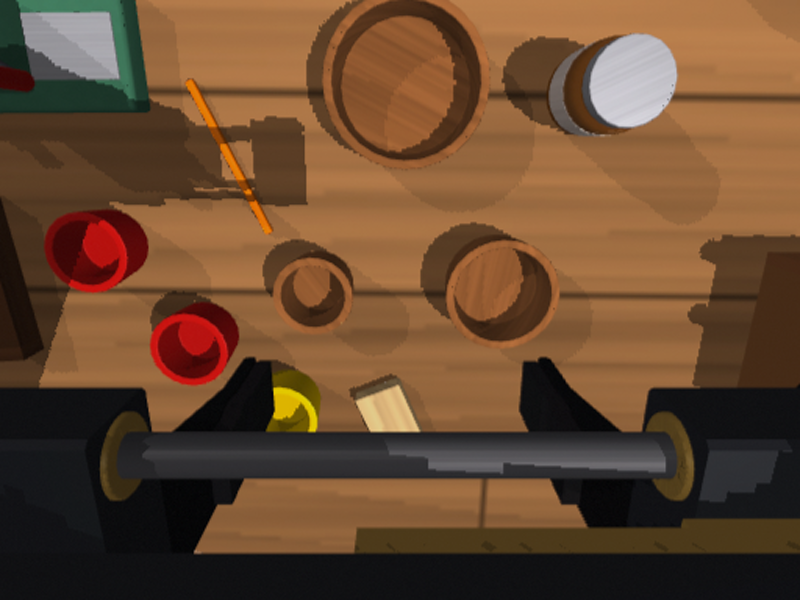

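The wrist view shows clear rims (at 800 px width): a at centre (406,82), b at (502,293), c at (313,295), and the jar at right. Now positions.

```bash
cat >> h.py <<'E'
from scipy.optimize import least_squares
def rimfit(l,r,t,b,R,z,K,M,s=0.64):
    "outer rim circle from image extents (in 1/s scaled px): returns x,y,R fits"
    th=np.linspace(0,2*np.pi,180)
    obs=np.array([x for x in (l,r,t,b)],float)*s
    def ext(q):
        P=np.array([w2px([q[0]+q[2]*np.cos(a),q[1]+q[2]*np.sin(a),z],K,M) for a in th])
        return np.array([P[:,0].min(),P[:,0].max(),P[:,1].min(),P[:,1].max()])
    c=px2w((obs[0]+obs[1])/2,(obs[2]+obs[3])/2,z,K,M)
    f=least_squares(lambda q:ext(q)-obs,[c[0],c[1],R]); return f.x.round(4),f.fun.round(1)
E
python3 - <<'E'
from h import *
p,K,M=load('w1')
print('a',rimfit(323,490,-4,168,.068,.05,K,M))
print('b',rimfit(446,559,239,347,.052,.05,K,M))
print('c',rimfit(274,352,257,333,.037,.05,K,M))
_,Ks,Ms=load('scene0')
s=ctrl.get_state(); print(s['position'],s['tool_rot'])
E
```

```text
a (array([ 0.6224, -0.2817,  0.0655]), array([ 1.3, -1.3, -1.2,  1.3]))
b (array([ 0.4479, -0.3713,  0.0511]), array([ 0., -0., -0.,  0.]))
c (array([ 0.4452, -0.1995,  0.0357]), array([-0.2,  0.2,  0.2, -0.2]))
[ 0.49546245 -0.28060125  0.29854789] [-3.14055467e+00 -8.96260717e-03  1.74215563e-04]
```

Emit:
{"api": "carry_out", "payload": {
  "steps": [
    [0,0,0,-4.6,-3.9,-16,1],
    [0,0,0,-4.6,-3.9,-16,1],
    [0,0,0,-4.6,-3.9,-16,1],
    [0,0,0,-4.6,-3.9,-16,1],
    [0,0,0,-4.6,-3.9,-16,1],
    [0,0,0,-4.6,-3.9,-16,1],
    [0,0,0,-4.6,-3.9,-16,1],
    [0,0,0,-4.6,-3.9,-16,1],
    [0,0,0,-4.6,-3.9,-16,1]
  ],
  "squeeze": 30
}}

```text
time: 2.3
position: [0.4488, -0.3232, 0.1403]
tool_rot: [3.14, -0.0, 0.003]
ft_force: [-0.6, 0.8, -0.3]
grip_width: 0.999
grip_force: 0.0
```

```bash
python3 - <<'E'
from h import *
p,K,M=shot('wrist','w2')
s=ctrl.get_state(); print(s['time'],s['position'],s['tool_rot'],s['ft_force'])
for n,x,y,R in [('b',.448,-.3713,.052)]:
    im=cv2.imread('pics/w2.png')
    P=np.array([w2px([x+R*np.cos(a),y+R*np.sin(a),.05],K,M) for a in np.linspace(0,6.283,90)])
    im=cv2.resize(im,(800,600)); cv2.polylines(im,[(P/.64).astype(int)],True,(0,255,0),1)
cv2.imwrite('pics/w2b.png',im)
E
```

```text
2.35 [ 0.44852576 -0.32321095  0.1400137 ] [ 3.14045232e+00 -6.02118924e-04  2.14699144e-03] [-0.13420962 -0.72000633  0.18389487]
```

View pics/w2b.png

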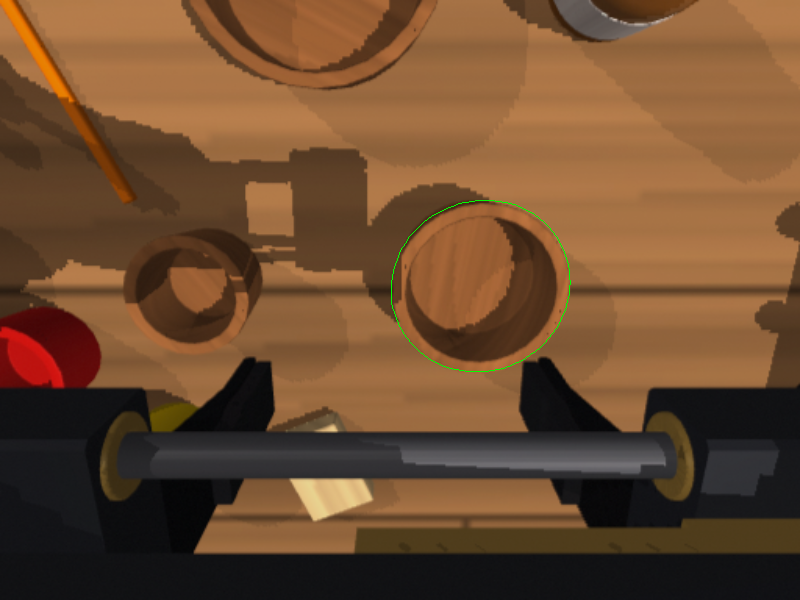

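The overlay lies on b's rim within about 1 mm. Descend and grip the +y wall.

Emit:
{"api": "carry_out", "payload": {
  "steps": [
    [0,0,0,0,-0.1,-5,1],
    [0,0,0,0,-0.1,-8,1],
    [0,0,0,0,-0.1,-10.2,1],
    [0,0,0,0,-0.1,-10.2,1],
    [0,0,0,0,-0.1,-10.2,1],
    [0,0,0,0,-0.1,-10.2,0],
    [0,0,0,0,-0.1,-10.2,0],
    [0,0,0,0,-0.1,-10.2,0],
    [0,0,0,0,-0.1,-10.2,0],
    [0,0,0,0,-0.1,-10.2,0],
    [0,0,0,0,-0.1,-10.2,0],
    [0,0,0,0,-0.1,-10.2,0]
  ],
  "squeeze": 40
}}

```text
time: 3.55
position: [0.4477, -0.3241, 0.037]
tool_rot: [3.142, -0.002, -0.0]
ft_force: [-0.1, 0.6, -0.5]
grip_width: 0.448
grip_force: 0.0
```

Emit:
{"api": "carry_out", "payload": {
  "steps": [
    [0,0,0,0,0,0,0],
    [0,0,0,0,0,0,0],
    [0,0,0,0,0,0,0],
    [0,0,0,0,0,0,0],
    [0,0,0,0,0,0,0],
    [0,0,0,0,0,0,0],
    [0,0,0,0,0,0,0],
    [0,0,0,0,0,0,0]
  ]
}}

```text
time: 4.35
position: [0.4477, -0.3241, 0.037]
tool_rot: [3.142, -0.002, -0.0]
ft_force: [-0.6, 0.2, 0.2]
grip_width: 0.007
grip_force: 0.0
```

```bash
python3 - <<'E'
from h import *
p,K,M=shot('wrist','w3'); p2,_,_=shot('side','s3')
a=cv2.imread('pics/w3.png'); b=cv2.imread('pics/s3.png')[100:250,180:400]
cv2.imwrite('pics/w3b.png',np.hstack([cv2.resize(a,(400,300)),cv2.resize(b,(400,300))]))
E
```

```text
(no output)
```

View pics/w3b.png

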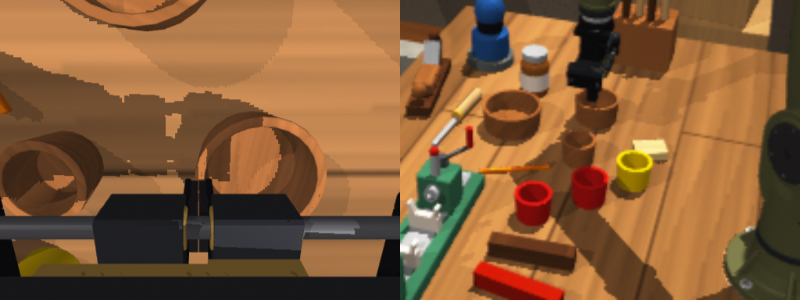

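```bash
python3 - <<'E'
from h import *
p,K,M=load('w3')
im=cv2.imread('pics/w3.png')
def circ(x,y,R,z,c):
    P=np.array([w2px([x+R*np.cos(a),y+R*np.sin(a),z],K,M) for a in np.linspace(0,6.283,90)])
    cv2.polylines(im,[P.astype(int)],True,c,1)
circ(.448,-.372,.052,.05,(0,255,0))
for z,c in((.037,(255,0,0)),(.05,(0,0,255))):
    q=w2px([.4477,-.3241,z],K,M); cv2.circle(im,tuple(q.astype(int)),2,c,-1)
cv2.imwrite('pics/w3c.png',cv2.resize(im[120:,180:],(800,636))[:600])
s=ctrl.get_state();print(s['position'],s['grip_width'],s['grip_force'])
E
```

```text
[ 0.44772852 -0.32412474  0.03699419] 0.006027141454093658 0.0
```

View pics/w3c.png

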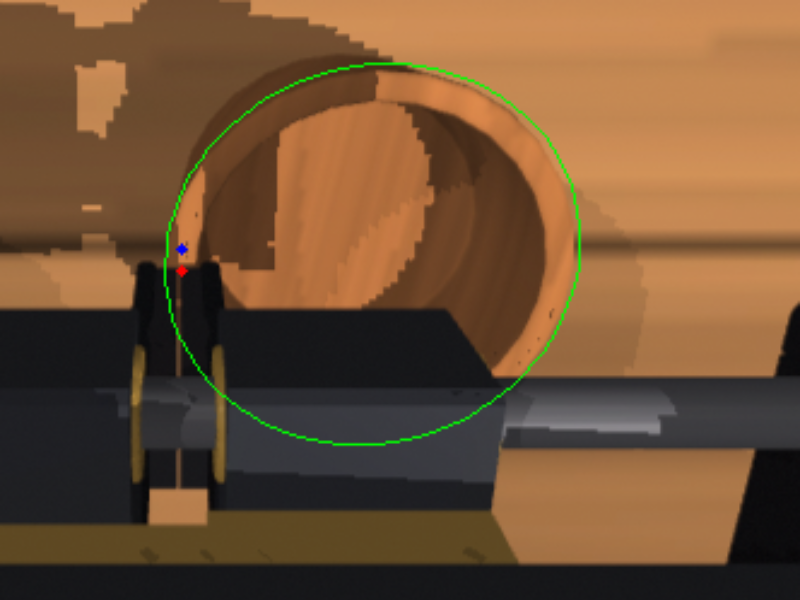

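The fingers shut just above the rim, so their visible tips end about 12 mm higher than assumed. Reopen and go deeper, 2 mm further to -y.

Emit:
{"api": "carry_out", "payload": {
  "steps": [
    [0,0,0,0,0,3,1],
    [0,0,0,0,0,3,1],
    [0,0,0,0,-0.2,3,1],
    [0,0,0,0,-0.2,3,1],
    [0,0,0,0,-0.2,3,1],
    [0,0,0,0,-0.2,3,1],
    [0,0,0,0,-0.2,3,1],
    [0,0,0,0,-0.2,0,1],
    [0,0,0,0,-0.2,-1.5,0.6],
    [0,0,0,0,-0.2,-1.5,0],
    [0,0,0,0,-0.2,-1.5,0],
    [0,0,0,0,-0.2,-1.5,0]
  ]
}}

```text
time: 5.65
position: [0.4485, -0.3266, 0.023]
tool_rot: [3.141, -0.002, 0.002]
ft_force: [0.8, -0.3, 1.0]
grip_width: 0.46
grip_force: 0.0
```

Emit:
{"api": "carry_out", "payload": {
  "steps": [
    [0,0,0,0,0,0,0],
    [0,0,0,0,0,0,0],
    [0,0,0,0,0,0,0],
    [0,0,0,0,0,0,0],
    [0,0,0,0,0,0,0],
    [0,0,0,0,0,0,0],
    [0,0,0,0,0,0,0],
    [0,0,0,0,0,0,0]
  ]
}}

```text
time: 6.45
position: [0.4477, -0.3261, 0.0219]
tool_rot: [3.142, -0.002, -0.0]
ft_force: [-0.1, -0.3, -0.2]
grip_width: 0.005
grip_force: 0.0
```

```bash
python3 - <<'E'
from h import *
p,K,M=shot('wrist','w4'); p2,Ks,Ms=shot('scene','c4'); p3,_,_=shot('side','s4')
a=cv2.imread('pics/w4.png')
P=np.array([w2px([.448+.052*np.cos(t),-.372+.052*np.sin(t),.05],K,M) for t in np.linspace(0,6.283,90)])
cv2.polylines(a,[P.astype(int)],True,(0,255,0),1)
q=w2px([.45,-.34,.06],Ks,Ms).astype(int); b=cv2.imread('pics/c4.png')[q[1]-38:q[1]+37,q[0]-50:q[0]+50]
q=w2px([.45,-.34,.06],*load('side0')[1:]).astype(int); c=cv2.imread('pics/s4.png')[q[1]-38:q[1]+37,q[0]-50:q[0]+50]
a=cv2.resize(a[130:,180:],(800,613))[:300]
f=lambda x:cv2.resize(x,(400,300),interpolation=cv2.INTER_CUBIC)
cv2.imwrite('pics/m4.png',np.vstack([a,np.hstack([f(b),f(c)])]))
E
```

```text
(no output)
```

View pics/m4.png

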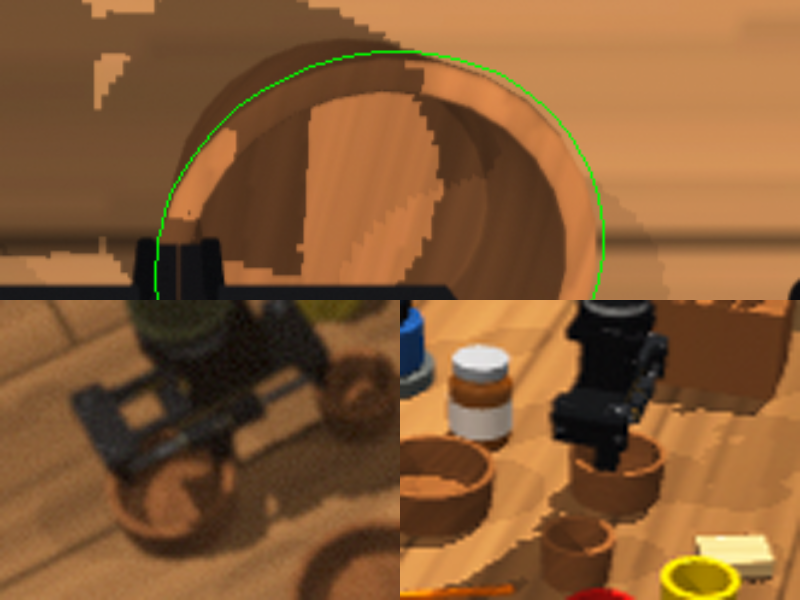

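```bash
python3 - <<'E'
from h import *
p,K,M=load('w4'); o=M[:3,3]
for u,v in ((254,229),(254,227)):
    r=M[:3,:3]@np.linalg.inv(K)@np.array([u,v,1.])
    for dx in (-.0095,0,.0095):
        t=(.4477+dx-o[0])/r[0]; print(u,v,dx,(o+t*r).round(4))
_,K2,M2=load('side0'); q=w2px([.45,-.34,.06],K2,M2).astype(int)
for z in (.02,.03,.04,.05,.06):
    w=w2px([.448,-.326,z],K2,M2); print(z,w.round(1),((w-q+[50,38])*4+[400,300]).round(0))
w=w2px([.448,-.32,.05],K2,M2);print('rim near',((w-q+[50,38])*4+[400,300]).round(0))
E
```

```text
254 229 -0.0095 [ 0.4382 -0.3252  0.0086]
254 229 0 [ 0.4477 -0.3252  0.0301]
254 229 0.0095 [ 0.4572 -0.3252  0.0516]
254 227 -0.0095 [ 0.4382 -0.3252  0.0051]
254 227 0 [ 0.4477 -0.3252  0.027 ]
254 227 0.0095 [ 0.4572 -0.3252  0.0489]
0.02 [284.1 159.7] [600. 495.]
0.03 [284.2 157.6] [601. 487.]
0.04 [284.4 155.5] [601. 478.]
0.05 [284.5 153.5] [602. 470.]
0.06 [284.6 151.3] [602. 461.]
rim near [601. 473.]
```

Both views put the real fingertips roughly 28 mm above the reported TCP, so they're still just over the rim. Go to TCP z 0.012 (safe under either reading).

Emit:
{"api": "carry_out", "payload": {
  "steps": [
    [0,0,0,0,0,2,0.5],
    [0,0,0,0,0,2,0.5],
    [0,0,0,0,0,2,0.5],
    [0,0,0,0,0,2,0.5],
    [0,0,0,0,0,2,0.5],
    [0,0,0,0,0,0.5,0.5],
    [0,0,0,0,0,-1,0.5],
    [0,0,0,0,0,-1,0.5],
    [0,0,0,0,0,-1,0.5]
  ]
}}

```text
time: 7.5
position: [0.447, -0.3255, 0.0107]
tool_rot: [-3.14, 0.001, 0.003]
ft_force: [-0.4, 0.2, 0.5]
grip_width: 0.501
grip_force: 0.0
```

Emit:
{"api": "carry_out", "payload": {
  "steps": [
    [0,0,0,0,0,0,0],
    [0,0,0,0,0,0,0],
    [0,0,0,0,0,0,0],
    [0,0,0,0,0,0,0],
    [0,0,0,0,0,0,0],
    [0,0,0,0,0,0,0],
    [0,0,0,0,0,0,0],
    [0,0,0,0,0,0,0]
  ]
}}

```text
time: 8.3
position: [0.4476, -0.3262, 0.0122]
tool_rot: [3.141, -0.002, -0.0]
ft_force: [-1.2, 0.1, 1.9]
grip_width: 0.086
grip_force: 39.1
```

Gripped (7.5 mm wall, 39 N). Lift and carry over pot a.

Emit:
{"api": "carry_out", "payload": {
  "steps": [
    [0,0,0,0,0,2,0],
    [0,0,0,0,0,5,0],
    [0,0,0,0,0,8,0],
    [0,0,0,4,2,8,0],
    [0,0,0,8,4,8,0],
    [0,0,0,12,6,8,0],
    [0,0,0,16,8,8,0],
    [0,0,0,17.5,9,8,0],
    [0,0,0,17.5,9,8,0],
    [0,0,0,17.5,9,8,0],
    [0,0,0,17.5,9,8,0]
  ]
}}

```text
time: 9.4
position: [0.621, -0.2381, 0.0915]
tool_rot: [3.141, -0.006, -0.003]
ft_force: [0.1, 0.0, -1.9]
grip_width: 0.086
grip_force: 39.6
```

```bash
python3 - <<'E'
from h import *
p,K,M=shot('wrist','w5'); s=ctrl.get_state(); print(s['position'],s['tool_rot'],s['grip_width'],s['grip_force'])
shot('side','s5'); p2,Ks,Ms=load('side0')
a=cv2.imread('pics/w5.png')
x,y,z=s['position']
for cx,cy,R,zz,c in((x,y-.046,.052,z+.038,(0,255,0)),(.6224,-.2817,.068,.05,(255,0,0))):
    P=np.array([w2px([cx+R*np.cos(t),cy+R*np.sin(t),zz],K,M) for t in np.linspace(0,6.283,90)])
    cv2.polylines(a,[P.astype(int)],True,c,1)
q=w2px([.62,-.28,.08],Ks,Ms).astype(int); b=cv2.imread('pics/s5.png')[q[1]-60:q[1]+60,q[0]-50:q[0]+50]
cv2.imwrite('pics/m5.png',np.hstack([cv2.resize(a[:300,100:512],(549,400)),cv2.resize(b,(250,400),interpolation=cv2.INTER_CUBIC)]))
E
```

```text
[ 0.62109721 -0.23820431  0.09180791] [ 3.14044441e+00 -6.06348733e-03 -2.00193211e-03] 0.08825808135784392 39.552162730833516
```

View pics/m5.png

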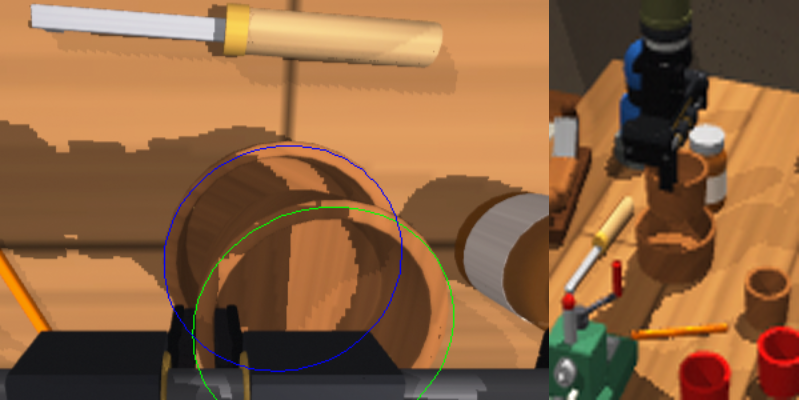

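b hangs level, and a's rim lies about 2-3 mm further in x than estimated. Lower with that correction.

Emit:
{"api": "carry_out", "payload": {
  "steps": [
    [0,0,0,0.2,0,0,0],
    [0,0,0,0.2,0,-2,0],
    [0,0,0,0.2,0,-3.5,0],
    [0,0,0,0.2,0,-4.5,0],
    [0,0,0,0.2,0,-5.5,0],
    [0,0,0,0.2,0,-6.2,0],
    [0,0,0,0.2,0,-6.6,0],
    [0,0,0,0.2,0,-6.6,0],
    [0,0,0,0.2,0,-6.6,0],
    [0,0,0,0.2,0,-6.6,0]
  ]
}}

```text
time: 10.5
position: [0.6253, -0.2363, 0.0267]
tool_rot: [3.141, -0.002, 0.002]
ft_force: [-0.0, -0.2, -1.5]
grip_width: 0.088
grip_force: 39.6
```

Emit:
{"api": "carry_out", "payload": {
  "steps": [
    [0,0,0,0,0,0,0.4],
    [0,0,0,0,0,0,0.4],
    [0,0,0,0,0,0,0.4],
    [0,0,0,0,0,0,0.4],
    [0,0,0,0,0,3,0.4],
    [0,0,0,0,0,7,0.6],
    [0,0,0,0,0,11,1],
    [0,0,0,-5,2,15,1],
    [0,0,0,-10,2,19,1],
    [0,0,0,-15,2,19,1],
    [0,0,0,-15,2,19,1],
    [0,0,0,-15,2,19,1]
  ]
}}

```text
time: 11.7
position: [0.4725, -0.2175, 0.2183]
tool_rot: [3.138, -0.007, 0.003]
ft_force: [0.3, -0.7, -0.6]
grip_width: 0.941
grip_force: 0.0
```

Emit:
{"api": "carry_out", "payload": {
  "steps": [
    [0,0,0,0,0,0,1],
    [0,0,0,0,0,0,1],
    [0,0,0,0,0,0,1]
  ]
}}

```text
time: 12.0
position: [0.4754, -0.2156, 0.2152]
tool_rot: [-3.141, -0.0, 0.001]
ft_force: [0.5, -1.0, 0.6]
grip_width: 0.999
grip_force: 0.0
```

```bash
python3 - <<'E'
from h import *
p,K,M=shot('wrist','w6'); s=ctrl.get_state(); print(s['position'],s['tool_rot'],s['grip_width'])
a=cv2.resize(cv2.imread('pics/w6.png'),(800,600),interpolation=cv2.INTER_CUBIC)
for cx,cy,R,zz,c in((.4452,-.1995,.037,.05,(0,255,0)),(.6245,-.2815,.068,.05,(255,0,0)),(.6245,-.2815,.052,.06,(0,255,255))):
    P=np.array([w2px([cx+R*np.cos(t),cy+R*np.sin(t),zz],K,M)/.64 for t in np.linspace(0,6.283,90)])
    cv2.polylines(a,[P.astype(int)],True,c,1)
cv2.imwrite('pics/m6.png',a)
E
```

```text
[ 0.47534984 -0.21566358  0.21517944] [-3.14059129e+00 -1.05496112e-04  1.52440923e-03] 0.9995854694884234
```

View pics/m6.png

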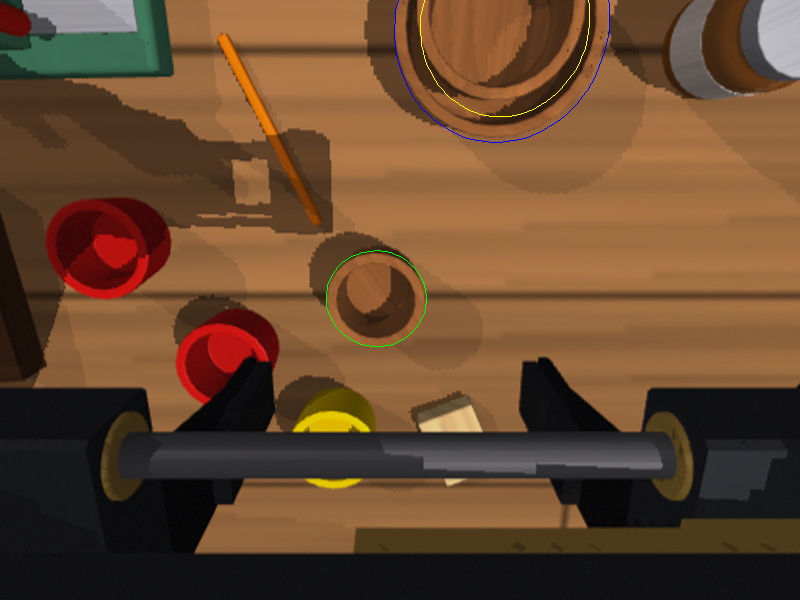

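b sits in a, a few mm towards +x. c's circle fits exactly at (0.445, -0.1995). Measure b numerically and fetch c.

Emit:
{"api": "carry_out", "payload": {
  "steps": [
    [0,0,0,-3,1.6,-5,1],
    [0,0,0,-3,1.6,-10,1],
    [0,0,0,-3,1.6,-12,1],
    [0,0,0,-3,1.6,-14,1],
    [0,0,0,-3,1.6,-17,1],
    [0,0,0,-3,1.6,-20.3,1],
    [0,0,0,-3,1.6,-20.3,1],
    [0,0,0,-3,1.6,-20.3,1],
    [0,0,0,-3,1.6,-20.3,0],
    [0,0,0,-3,1.6,-20.3,0],
    [0,0,0,-3,1.6,-20.3,0],
    [0,0,0,-3,1.6,-20.3,0]
  ],
  "squeeze": 25
}}

```text
time: 13.25
position: [0.446, -0.2006, 0.0145]
tool_rot: [3.14, -0.002, 0.004]
ft_force: [-0.3, -0.5, 6.1]
grip_width: 0.82
grip_force: 25.0
```

```bash
python3 - <<'E'
from h import *
p,K,M=load('w6')
for n,u,v,z in (('a bottom',497,137,.05),('b bottom',503,100,.06),('b right',588,10,.06),('b left',418,10,.06)):
    print(n,px2w(u*.64,v*.64,z,K,M).round(4))
s=ctrl.get_state();print(s['position'],s['grip_width'],s['grip_force'])
E
```

```text
a bottom [ 0.56   -0.2822  0.05  ]
b bottom [ 0.5825 -0.2828  0.06  ]
b right [ 0.6338 -0.3316  0.06  ]
b left [ 0.6339 -0.2278  0.06  ]
[ 0.44603243 -0.20055946  0.01451393] 0.8196753896980927 25.00099699711427
```

Emit:
{"api": "carry_out", "payload": {
  "steps": [
    [0,0,0,0,0,0,0],
    [0,0,0,0,0,2,0],
    [0,0,0,0,0,5,0],
    [0,0,0,0,0,9,0],
    [0,0,0,4,-2,9,0],
    [0,0,0,8,-4,9,0],
    [0,0,0,12,-6,9,0],
    [0,0,0,16,-7,9,0],
    [0,0,0,18.8,-8.1,9,0],
    [0,0,0,18.8,-8.1,9,0],
    [0,0,0,18.8,-8.1,9,0],
    [0,0,0,18.8,-8.1,9,0]
  ]
}}

```text
time: 14.45
position: [0.6315, -0.2809, 0.1028]
tool_rot: [-3.141, 0.002, 0.002]
ft_force: [0.4, 0.2, -0.9]
grip_width: 0.817
grip_force: 25.0
```

```bash
python3 - <<'E'
from h import *
p,K,M=shot('wrist','w7'); s=ctrl.get_state(); print(s['position'],s['tool_rot'],s['grip_width'],s['grip_force'],s['ft_force'])
shot('side','s7'); p2,Ks,Ms=load('side0'); shot('scene','c7'); _,Kc,Mc=load('scene0')
a=cv2.imread('pics/w7.png')
x,y,z=s['position']
for cx,cy,R,zz,c in((x,y,.037,z+.036,(0,255,0)),(.628,-.282,.068,.05,(255,0,0)),(.634,-.281,.052,.06,(0,255,255))):
    P=np.array([w2px([cx+R*np.cos(t),cy+R*np.sin(t),zz],K,M) for t in np.linspace(0,6.283,90)])
    cv2.polylines(a,[P.astype(int)],True,c,1)
def cr(fn,K,M):
    q=w2px([.63,-.28,.08],K,M).astype(int); b=cv2.imread(f'pics/{fn}.png')[q[1]-50:q[1]+50,q[0]-50:q[0]+50]
    return cv2.resize(b,(250,250),interpolation=cv2.INTER_CUBIC)
cv2.imwrite('pics/m7.png',np.hstack([cv2.resize(a[:,80:450],(481,500)),np.vstack([cr('s7',Ks,Ms),cr('c7',Kc,Mc)])]))
E
```

```text
[ 0.63154314 -0.2809233   0.1031458 ] [ 3.14137610e+00 -1.85962233e-03 -1.41449689e-03] 0.818867171181163 24.999838192015886 [ 0.13534262 -0.39761998  0.02875255]
```

View pics/m7.png

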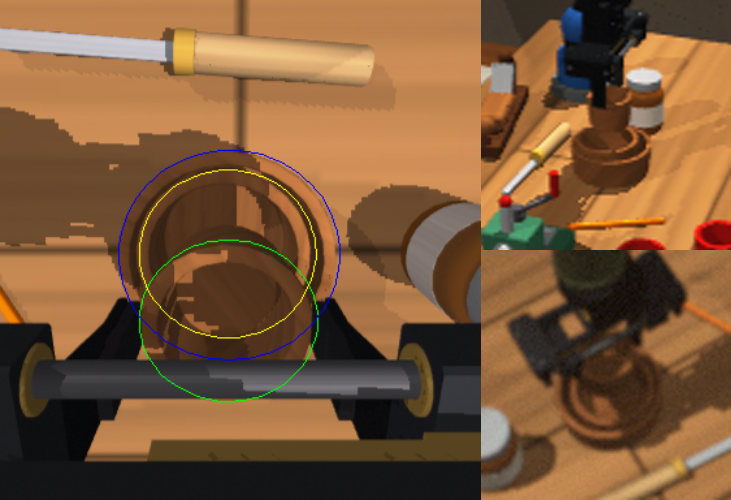

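c hangs upright above the nest. Lower it.

Emit:
{"api": "carry_out", "payload": {
  "steps": [
    [0,0,0,-0.1,0,-2,0],
    [0,0,0,-0.1,0,-3.5,0],
    [0,0,0,-0.1,0,-4.5,0],
    [0,0,0,-0.1,0,-5.3,0],
    [0,0,0,-0.1,0,-5.9,0],
    [0,0,0,-0.1,0,-6.3,0],
    [0,0,0,-0.1,0,-6.5,0],
    [0,0,0,-0.1,0,-6.5,0],
    [0,0,0,-0.1,0,-6.5,0]
  ]
}}

```text
time: 15.5
position: [0.6321, -0.2812, 0.0384]
tool_rot: [3.141, -0.002, 0.001]
ft_force: [-0.3, -0.3, -0.7]
grip_width: 0.822
grip_force: 25.0
```

Emit:
{"api": "carry_out", "payload": {
  "steps": [
    [0,0,0,0,0,0,1],
    [0,0,0,0,0,0,1],
    [0,0,0,0,0,0,1],
    [0,0,0,0,0,0,1],
    [0,0,0,0,0,3,1],
    [0,0,0,0,0,8,1],
    [0,0,0,0,0,13,1],
    [0,0,0,0,0,18,1],
    [0,0,0,0,0,23,1],
    [0,0,0,-5,0,26,1],
    [0,0,0,-10,0,26,1],
    [0,0,0,-12,0,26,1]
  ]
}}

```text
time: 16.7
position: [0.5095, -0.2821, 0.3004]
tool_rot: [3.139, -0.004, 0.003]
ft_force: [0.3, 0.6, -0.4]
grip_width: 1.002
grip_force: 0.0
```

```bash
python3 - <<'E'
from h import *
shot('wrist','w8'); s=ctrl.get_state(); print(s['position'],s['joint_positions'],s['grip_width'])
E
```

```text
[ 0.50591726 -0.28310478  0.30047725] [ 0.71324296  0.1543631  -0.2878466   1.4392955   0.04735946  1.55385154
 -1.14872904] 1.0024939289587587
```

Emit:
{"api": "carry_out", "payload": {
  "steps": [
    [0,0,0,0,5,0,1],
    [0,0,0,0,10,0,1],
    [0,0,0,0,15,0,1],
    [0,0,0,0,20,0,1],
    [0,0,0,0,25,0,1],
    [0,0,0,0,30,0,1],
    [0,0,0,0,35,0,1],
    [0,0,0,0,42,2,1],
    [0,0,0,0,42,2,1],
    [0,0,0,0,42,2,1],
    [0,0,0,0,42,2,1],
    [0,0,0,0,42,2,1]
  ]
}}

```text
time: 17.95
position: [0.512, 0.1369, 0.3175]
tool_rot: [3.141, -0.006, -0.001]
ft_force: [0.3, -0.3, -0.0]
grip_width: 0.999
grip_force: 0.0
```

```bash
python3 - <<'E'
from h import *
p,K,M=shot('wrist','w9'); s=ctrl.get_state(); print(s['position'],s['tool_rot'],s['joint_positions'])
a=cv2.imread('pics/w9.png'); b=cv2.imread('pics/w8.png')
cv2.imwrite('pics/m9.png',np.vstack([cv2.resize(a,(800,600))[:440],np.hstack([cv2.resize(b,(800,600))[60:220,:400],np.zeros((160,400,3),np.uint8)])]))
E
```

```text
[0.51199285 0.13680044 0.31748885] [ 3.14072389e+00 -6.69213784e-03 -1.21091629e-03] [ 0.30463304  0.06688502 -0.64727836  1.50970291  0.04086641  1.57951459
 -1.91631148]
```

View pics/m9.png

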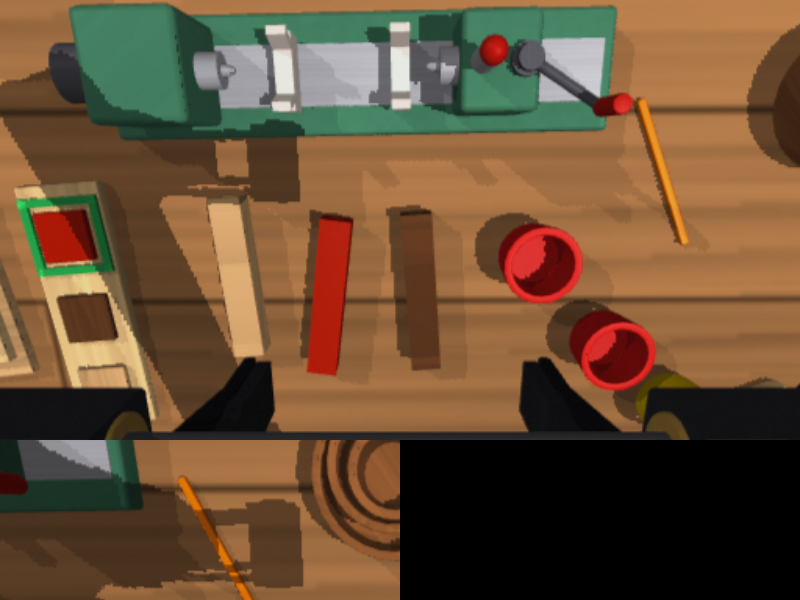

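The three pots show as concentric rings (bottom strip). The red blank's top corners are at (322,220), (352,218), (336,374) and (308,373). Head tip is at (235,71), tail tip at (428,67), ball at (494,50), knob at (617,104) and hinge at (528,57).

```bash
python3 - <<'E'
from h import *
p,K,M=load('w9')
W=lambda u,v,z:px2w(u*.64,v*.64,z,K,M).round(4)
for n,u,v,z in [('p1',322,220,.03),('p2',352,218,.03),('p3',336,374,.03),('p4',308,373,.03),('headtip',235,71,.075),('tailtip',428,67,.075),('headface',219,70,.075),('tailface',440,66,.075),('ball',494,50,.15),('knobtop',620,102,.131),('hinge',528,55,.131),
('bedA',605,118,.03),('bedB',615,8,.03),('r60top',276,27,.08),('r60bot',285,110,.08),('r35top',400,23,.08),('r35bot',400,106,.08)]: print(n,W(u,v,z))
# red blank top face
hsv=cv2.cvtColor(p,cv2.COLOR_RGB2HSV); m=((hsv[...,0]<6)|(hsv[...,0]>174))&(hsv[...,1]>180)&(hsv[...,2]>140)
n,l,st,c=cv2.connectedComponentsWithStats(m.astype(np.uint8))
for i in range(1,n):
    if st[i,4]>150:
        pts=np.argwhere(l==i)[:,::-1]
        w=np.array([px2w(u,v,.03,K,M)[:2] for u,v in pts]).astype(np.float32)
        print(c[i]/.64,st[i,4],cv2.minAreaRect(w*1000))
E
```

```text
p1 [0.5229 0.2078 0.03  ]
p2 [0.5247 0.1794 0.03  ]
p3 [0.3634 0.201  0.03  ]
p4 [0.3647 0.23   0.03  ]
headtip [0.6472 0.264  0.075 ]
tailtip [0.6493 0.1121 0.075 ]
headface [0.648  0.2765 0.075 ]
tailface [0.6499 0.1027 0.075 ]
ball [0.6498 0.074  0.15  ]
knobtop [ 0.6192 -0.0191  0.131 ]
hinge [0.6495 0.0474 0.131 ]
bedA [ 0.6123 -0.0488  0.03  ]
bedB [ 0.6995 -0.0471  0.03  ]
r60top [0.6772 0.2284 0.08  ]
r60bot [0.6179 0.2257 0.08  ]
r35top [0.6794 0.1341 0.08  ]
r35bot [0.6204 0.1342 0.08  ]
[495.79264323  48.35611979] 192 ((669.16748046875, 51.28652572631836), (19.82419776916504, 18.40513801574707), 48.6890983581543)
[ 57.2972973  238.19890203] 740 ((508.23779296875, 458.100341796875), (46.871986389160156, 41.47309875488281), 4.47966194152832)
[327.53700658 295.44325658] 1900 ((443.60968017578125, 206.5392303466797), (29.813262939453125, 158.99905395507812), 82.35840606689453)
[537.31103339 261.7215704 ] 1108 ((478.0741271972656, -4.386425018310547), (75.12355041503906, 74.2077407836914), 3.3171205520629883)
[613.91884446 353.01676637] 794 ((381.40948486328125, -88.5739517211914), (75.46739196777344, 74.22390747070312), 45.26478576660156)
```

Emit:
{"api": "carry_out", "payload": {
  "steps": [
    [0,0,-8,1.3,-0.6,-1,1],
    [0,0,-16,2.6,-1.2,-2,1],
    [0,0,-24,3.9,-1.8,-3,1],
    [0,0,-32,5.2,-2.4,-4,1],
    [0,0,-40,6.5,-3,-5,1],
    [0,0,-48,7.8,-3.6,-6,1],
    [0,0,-56,9.1,-4.2,-7,1],
    [0,0,-64,10.4,-4.8,-8,1],
    [0,0,-72,11.7,-5.4,-9,1],
    [0,0,-80,13,-6,-10,1],
    [0,0,-88,13.7,-6.4,-10,1],
    [0,0,-89,13.7,-6.4,-10,1]
  ]
}}

```text
time: 19.2
position: [0.641, 0.0714, 0.2087]
tool_rot: [2.552, -1.806, -0.085]
ft_force: [0.5, -1.7, -3.2]
grip_width: 0.999
grip_force: 0.0
```

Emit:
{"api": "carry_out", "payload": {
  "steps": [
    [0,0,0,0,0,-2,1],
    [0,0,0,0,0,-5,1],
    [0,0,0,0,0,-8,1],
    [0,0,0,0,0,-8,1],
    [0,0,0,0,0,-8,1]
  ]
}}

```text
time: 19.7
position: [0.641, 0.0732, 0.1294]
tool_rot: [2.557, -1.799, -0.087]
ft_force: [0.7, 0.6, 0.4]
grip_width: 1.0
grip_force: 0.0
```

```bash
python3 - <<'E'
from h import *
p,K,M=shot('wrist','w10'); s=ctrl.get_state(); print(s['position'],s['tool_rot'],s['joint_positions'][6])
hsv=cv2.cvtColor(p,cv2.COLOR_RGB2HSV); m=((hsv[...,0]<6)|(hsv[...,0]>174))&(hsv[...,1]>180)&(hsv[...,2]>100)
n,l,st,c=cv2.connectedComponentsWithStats(m.astype(np.uint8))
for i in range(1,n):
    if st[i,4]>100: print(st[i],c[i],px2w(*c[i],.15,K,M).round(3),px2w(*c[i],.135,K,M).round(3))
E
```

```text
[0.64195209 0.07327038 0.13053808] [ 2.55845815 -1.80012851 -0.084517  ] -2.649378198215935
[343  93  24  26 488] [354.55942623 105.30122951] [ 0.619 -0.014  0.15 ] [ 0.614 -0.014  0.135]
[ 406  124   83   81 2786] [440.76453697 164.62778177] [ 0.559 -0.001  0.15 ] [ 0.549 -0.001  0.135]
[226 216  30  29 572] [240.24825175 228.19755245] [0.652 0.071 0.15 ] [0.65  0.078 0.135]
[ 308  307   67   31 1237] [340.2829426  322.43977365] [0.568 0.115 0.15 ] [0.558 0.126 0.135]
```

```bash
python3 - <<'E'
from h import *
s=ctrl.get_state(); print(s['joint_positions'].round(3),s['position'])
E
```

```text
[-0.774  0.503  0.878  1.512 -0.408  1.366 -2.649] [0.64195209 0.07327038 0.13053808]
```

The turn sense on joint 7 is opposite to what I took (it hit its limit). Raise and turn positive instead.

Emit:
{"api": "carry_out", "payload": {
  "steps": [
    [0,0,0,0,0,5,1],
    [0,0,8,0,0,8,1],
    [0,0,16,0,0,8,1],
    [0,0,24,0,0,8,1],
    [0,0,32,0,0,8,1],
    [0,0,40,0,0,8,1],
    [0,0,48,0,0,8,1],
    [0,0,56,0,0,8,1],
    [0,0,64,0,0,8,1],
    [0,0,72,0,0,8,1],
    [0,0,80,0,0,8,1],
    [0,0,80,0,0,8,1]
  ]
}}

```text
time: 20.95
position: [0.6421, 0.074, 0.2117]
tool_rot: [3.085, 0.265, -0.047]
ft_force: [0.1, 1.0, -0.1]
grip_width: 1.003
grip_force: 0.0
```

```bash
cat >> h.py <<'E'
def st():
    s=ctrl.get_state(); R=cv2.Rodrigues(np.array(s['tool_rot'],float))[0]
    print('t',round(s['time'],2),'pos',np.round(s['position'],4),'yaw',np.degrees(np.arctan2(R[1,0],R[0,0])).round(2),'down',R[:,2].round(3),'grip',round(s['grip_width'],3),round(float(s['grip_force']),1),'F',np.round(s['ft_force'],1),'q',np.round(s['joint_positions'],2))
E
python3 -c "
from h import *
st()"
```

```text
t 20.95 pos [0.6421 0.074  0.2117] yaw 9.76 down [-0.027 -0.047 -0.999] grip 1.003 0.0 F [ 0.1  1.  -0.1] q [-0.69  0.38  0.68  1.42 -0.19  1.46 -1.42]
```

```bash
cat >> h.py <<'E'
def plan(x,y,z,yaw):
    s=ctrl.get_state(); R=cv2.Rodrigues(np.array(s['tool_rot'],float))[0]; a=np.radians(yaw)
    T=np.array([[np.cos(a),np.sin(a),0],[np.sin(a),-np.cos(a),0],[0,0,-1]])
    print('turn',np.degrees(cv2.Rodrigues(T@R.T)[0]).ravel().round(2),'shift cm',((np.array([x,y,z])-s['position'])*100).round(2))
E
python3 -c "
from h import *
plan(.65,.073,.17,90.9); plan(.65,.073,.17,9.8)"
```

```text
turn [ 3.3   0.65 81.07] shift cm [ 0.79 -0.1  -4.17]
turn [ 2.69 -1.52 -0.  ] shift cm [ 0.79 -0.1  -4.17]
```

Emit:
{"api": "carry_out", "payload": {
  "steps": [
    [0.3,0.1,8.1,0.8,-0.1,0,1],
    [0.7,0.1,16.2,0.8,-0.1,0,1],
    [1,0.2,24.3,0.8,-0.1,0,1],
    [1.3,0.3,32.4,0.8,-0.1,0,1],
    [1.6,0.3,40.5,0.8,-0.1,0,1],
    [2,0.4,48.6,0.8,-0.1,0,1],
    [2.3,0.5,56.7,0.8,-0.1,0,1],
    [2.6,0.5,64.8,0.8,-0.1,0,1],
    [3,0.6,73,0.8,-0.1,-2,1],
    [3.3,0.65,81,0.8,-0.1,-4,1],
    [3.3,0.65,81,0.8,-0.1,-4,1],
    [3.3,0.65,81,0.8,-0.1,-4,1]
  ]
}}

```text
time: 22.15
position: [0.6496, 0.0728, 0.1702]
tool_rot: [2.209, 2.228, -0.002]
ft_force: [-0.3, -0.3, 0.8]
grip_width: 0.999
grip_force: 0.0
```

```bash
python3 - <<'E'
from h import *
p,K,M=shot('wrist','w11'); st()
hsv=cv2.cvtColor(p,cv2.COLOR_RGB2HSV); m=((hsv[...,0]<6)|(hsv[...,0]>174))&(hsv[...,1]>180)&(hsv[...,2]>100)
n,l,s,c=cv2.connectedComponentsWithStats(m.astype(np.uint8))
for i in range(1,n):
    if s[i,4]>100: print(s[i],c[i].round(),px2w(*c[i],.15,K,M).round(3))
E
```

```text
t 22.2 pos [0.6501 0.073  0.1708] yaw 90.56 down [ 0.003 -0.004 -1.   ] grip 1.003 0.0 F [-0.   0.4  0.3] q [-0.5   0.35  0.45  1.48 -0.15  1.34 -0.03]
[   0    8  120   53 4193] [59. 34.] [0.533 0.187 0.15 ]
[242 200  25  23 446] [254. 211.] [0.651 0.074 0.15 ]
[  61  208   69   63 1429] [100. 232.] [0.54  0.058 0.15 ]
[204 307  17  14 176] [212. 313.] [ 0.618 -0.011  0.15 ]
```

Emit:
{"api": "carry_out", "payload": {
  "steps": [
    [0,0,0,0,0.1,-3,1],
    [0,0,0,0,0.1,-5.5,1],
    [0,0,0,0,0.1,-7.5,1],
    [0,0,0,0,0.1,-7.5,1],
    [0,0,0,0,0.1,-7.5,0],
    [0,0,0,0,0.1,-7.5,0],
    [0,0,0,0,0.1,-7.5,0],
    [0,0,0,0,0.1,-7.5,0],
    [0,0,0,0,0.1,-7.5,0],
    [0,0,0,0,0.1,-7.5,0],
    [0,0,0,0,0.1,-7.5,0],
    [0,0,0,0,0.1,-7.5,0]
  ],
  "squeeze": 30
}}

```text
time: 23.4
position: [0.6491, 0.0744, 0.094]
tool_rot: [2.203, 2.235, -0.004]
ft_force: [-0.3, -0.6, -0.9]
grip_width: 0.353
grip_force: 0.0
```

Emit:
{"api": "carry_out", "payload": {
  "steps": [
    [0,0,0,0,0,0,0],
    [0,0,0,0,0,0,0],
    [0,0,0,0,0,0,0],
    [0,0,0,0,0,0,0]
  ]
}}

```text
time: 23.8
position: [0.6505, 0.0744, 0.0941]
tool_rot: [2.201, 2.234, -0.0]
ft_force: [5.2, 0.7, -4.0]
grip_width: 0.197
grip_force: 30.0
```

Emit:
{"api": "carry_out", "payload": {
  "steps": [
    [0,0,0,0,-0.5,0,0],
    [0,0,0,0,-1.2,0,0],
    [0,0,0,0,-2,0,0],
    [0,0,0,0,-2.8,0,0],
    [0,0,0,0.1,-3.6,0,0],
    [0,0,0,0.1,-4.4,0,0],
    [0,0,0,0.1,-5.2,0,0],
    [0,0,0,0.1,-5.6,0,0],
    [0,0,0,0.1,-5.6,0,0],
    [0,0,0,0.1,-5.6,0,0]
  ]
}}

```text
time: 24.8
position: [0.6513, 0.0196, 0.0941]
tool_rot: [2.201, 2.236, 0.001]
ft_force: [5.3, 1.0, -3.7]
grip_width: 0.2
grip_force: 30.0
```

Emit:
{"api": "carry_out", "payload": {
  "steps": [
    [0,0,0,0,0,0,1],
    [0,0,0,0,0,0,1],
    [0,0,0,0,0,0,1],
    [0,0,0,0,0,4,1],
    [0,0,0,0,0,9,1],
    [0,0,0,0,0,14,1],
    [0,0,-8,-2,2,16,1],
    [0,0,-16,-5,5,16,1],
    [0,0,-24,-8,8,16,1],
    [0,0,-32,-11,10,16,1],
    [0,0,-40,-14,12,16,1],
    [0,0,-48,-17,14,16,1]
  ]
}}

```text
time: 26.0
position: [0.4784, 0.1588, 0.2541]
tool_rot: [2.926, 1.138, -0.006]
ft_force: [-0.3, 0.6, -0.3]
grip_width: 0.994
grip_force: 0.0
```

```bash
python3 -c "
from h import *
st(); plan(.46,.2,.22,-7.6)"
```

```text
t 26.0 pos [0.4784 0.1588 0.2541] yaw 42.51 down [-0.003 -0.003 -1.   ] grip 0.994 0.0 F [-0.3  0.6 -0.3] q [-0.78 -0.03  0.4   1.71  0.01  1.46 -1.21]
turn [  0.11  -0.23 -50.11] shift cm [-1.84  4.12 -3.41]
```

Emit:
{"api": "carry_out", "payload": {
  "steps": [
    [0,0,-8,-3.4,4.8,-1,1],
    [0,0,-16,-3.4,4.8,-2,1],
    [0,0,-24,-3.4,4.8,-3,1],
    [0,0,-32,-3.4,4.8,-4,1],
    [0,0,-40,-3.4,4.8,-5,1],
    [0,0,-48,-3.4,4.8,-5.4,1],
    [0,0,-50,-3.4,4.8,-5.4,1],
    [0,0,-50,-3.4,4.8,-5.4,1],
    [0,0,-50,-3.4,4.8,-5.4,1]
  ]
}}

```text
time: 26.9
position: [0.4461, 0.2062, 0.2003]
tool_rot: [3.135, -0.195, -0.006]
ft_force: [0.1, -0.6, 0.2]
grip_width: 1.004
grip_force: 0.0
```

```bash
cat >> h.py <<'E'
def redblank(fn,z=.03,vmin=140,amin=500):
    p,K,M=load(fn)
    hsv=cv2.cvtColor(p,cv2.COLOR_RGB2HSV); m=((hsv[...,0]<6)|(hsv[...,0]>174))&(hsv[...,1]>180)&(hsv[...,2]>vmin)
    n,l,s,c=cv2.connectedComponentsWithStats(m.astype(np.uint8))
    for i in range(1,n):
        if s[i,4]>amin:
            w=np.array([px2w(u,v,z,K,M)[:2] for v,u in np.argwhere(l==i)]).astype(np.float32)
            print(s[i],c[i].round(),[np.round(k,1) for k in cv2.minAreaRect(w*1000)])
E
python3 - <<'E'
from h import *
shot('wrist','w12'); st(); redblank('w12')
shot('scene','c12'); redblank('c12',amin=100)
E
```

```text
t 26.95 pos [0.4461 0.2062 0.2003] yaw -7.11 down [-0.004 -0.    -1.   ] grip 0.997 0.0 F [ 0.6  0.2 -0.1] q [-0.82 -0.03  0.33  1.82  0.01  1.35 -2.19]
[ 412   74   72   72 1973] [443. 109.] [array([479.5,  -9.4]), array([76.9, 75. ]), np.float64(82.8)]
[ 242   95   28  137 3549] [255. 161.] [array([443.2, 206.2]), array([ 29.3, 158.9]), np.float64(82.2)]
[484 157  28  60 631] [496. 188.] [array([380.2, -72.1]), array([73.9, 30.9]), np.float64(6.2)]
[292 165  25  31 221] [304. 180.] [array([443.9, 205.2]), array([ 25.8, 152.6]), np.float64(82.4)]
[220 193  21  16 144] [230. 202.] [array([380.1, -74.6]), array([71.9, 66.6]), np.float64(57.8)]
[253 200  21  17 155] [264. 210.] [array([470.8,   7.6]), array([70.8, 69.4]), np.float64(57.7)]
```

Emit:
{"api": "carry_out", "payload": {
  "steps": [
    [0,0,-0.7,-0.3,0,-5,0.75],
    [0,0,-0.7,-0.3,0,-10,0.75],
    [0,0,-0.7,-0.3,0,-13,0.75],
    [0,0,-0.7,-0.3,0,-16,0.75],
    [0,0,-0.7,-0.3,0,-18,0.75],
    [0,0,-0.7,-0.3,0,-19.5,0.75],
    [0,0,-0.7,-0.3,0,-20.5,0.75],
    [0,0,-0.7,-0.3,0,-21,0.75],
    [0,0,-0.7,-0.3,0,-21.4,0.75],
    [0,0,-0.7,-0.3,0,-21.4,0.75],
    [0,0,-0.7,-0.3,0,-21.4,0.75]
  ]
}}

```text
time: 28.1
position: [0.4436, 0.2067, -0.0133]
tool_rot: [-3.134, 0.215, 0.005]
ft_force: [-0.0, 0.2, -0.4]
grip_width: 0.749
grip_force: 0.0
```

Emit:
{"api": "carry_out", "payload": {
  "steps": [
    [0,0,0,0,0,-0.2,0],
    [0,0,0,0,0,-0.2,0],
    [0,0,0,0,0,-0.2,0],
    [0,0,0,0,0,-0.2,0],
    [0,0,0,0,0,-0.2,0],
    [0,0,0,0,0,-0.2,0],
    [0,0,0,0,0,-0.2,0],
    [0,0,0,0,0,-0.2,0]
  ],
  "squeeze": 40
}}

```text
time: 28.9
position: [0.4431, 0.2063, -0.0159]
tool_rot: [3.134, -0.215, -0.006]
ft_force: [0.3, -0.4, 1.4]
grip_width: 0.34
grip_force: 40.0
```

Emit:
{"api": "carry_out", "payload": {
  "steps": [
    [0,0,0,0,0,0,0],
    [0,0,0,0,0,1,0],
    [0,0,0,0,0,4,0],
    [0,0,0,0,0,8,0],
    [0,0,0,0,0,13,0],
    [0,0,0,0,0,17,0],
    [0,0,0,0,0,17,0],
    [0,0,0,0,0,17,0]
  ]
}}

```text
time: 29.7
position: [0.4435, 0.2068, 0.1552]
tool_rot: [-3.133, 0.215, 0.003]
ft_force: [0.3, 0.6, -1.6]
grip_width: 0.339
grip_force: 40.0
```

```bash
python3 - <<'E'
from h import *
shot('wrist','w13'); st(); redblank('w13',z=.03+.17)
plan(.6487,.170,.16,91)
E
```

```text
t 29.75 pos [0.4425 0.2062 0.1537] yaw -7.85 down [-0.005 -0.    -1.   ] grip 0.341 40.0 F [ 0.1 -0.4 -1.6] q [-0.82 -0.01  0.34  1.9   0.    1.26 -2.2 ]
[ 436   65   76   84 2381] [468. 106.] [array([504. , 100.5]), array([36.4, 32.9]), np.float64(5.3)]
[ 220   96   68   80 5162] [253. 134.] [array([505.2, 199.5]), array([30.1, 36.1]), np.float64(82.2)]
[ 227  309   55   29 1422] [254. 323.] [array([403.6, 213.4]), array([29.8, 18. ]), np.float64(80.5)]
turn [ 0.24 -0.18 98.85] shift cm [20.62 -3.62  0.63]
```

Emit:
{"api": "carry_out", "payload": {
  "steps": [
    [0,0,8.3,1.7,-0.3,1,0],
    [0,0,16.6,3.4,-0.6,2,0],
    [0,0,24.9,5.1,-0.9,3,0],
    [0,0,33.2,6.9,-1.2,3,0],
    [0,0,41.5,8.6,-1.5,3,0],
    [0,0,49.8,10.3,-1.8,3,0],
    [0,0,58.1,12,-2.1,3,0],
    [0,0,66.4,13.7,-2.4,3,0],
    [0,0,74.7,15.5,-2.7,3,0],
    [0,0,83,17.2,-3,3,0],
    [0,0,91.3,18.9,-3.3,3,0],
    [0.2,-0.2,98.8,20.6,-3.6,3,0]
  ]
}}

```text
time: 30.95
position: [0.6483, 0.1702, 0.1809]
tool_rot: [-2.195, -2.245, 0.006]
ft_force: [0.3, -0.2, -1.0]
grip_width: 0.344
grip_force: 40.0
```

Emit:
{"api": "carry_out", "payload": {
  "steps": [
    [0,0,0,0,0,0,0],
    [0,0,0,0,0,0,0],
    [0,0,0,0,0,0,0]
  ]
}}

```text
time: 31.25
position: [0.6478, 0.1708, 0.183]
tool_rot: [-2.203, -2.237, 0.002]
ft_force: [-0.4, 0.1, -0.2]
grip_width: 0.336
grip_force: 40.0
```

```bash
python3 - <<'E'
from h import *
shot('wrist','w14'); st(); plan(.6487,.170,.08,91)
p,K,M=load('w14')
hsv=cv2.cvtColor(p,cv2.COLOR_RGB2HSV); m=((hsv[...,0]<6)|(hsv[...,0]>174))&(hsv[...,1]>180)&(hsv[...,2]>140)
n,l,s,c=cv2.connectedComponentsWithStats(m.astype(np.uint8)); i=1+s[1:,4].argmax(); print(s[i])
z=ctrl.get_state()['position'][2]+.046
w=np.array([px2w(u,v,z,K,M)[:2] for v,u in np.argwhere(l==i)]).astype(np.float32); print(cv2.minAreaRect(w*1000))
E
```

```text
t 31.3 pos [0.648  0.171  0.1835] yaw 90.9 down [-0.001  0.001 -1.   ] grip 0.341 40.0 F [-0.1  0.8 -0.3] q [-0.53  0.37  0.31  1.41 -0.12  1.37 -0.2 ]
turn [-0.03 -0.06  0.1 ] shift cm [  0.07  -0.1  -10.35]
[ 227  306   55   31 1631]
((648.857421875, 133.65342712402344), (29.482711791992188, 19.51865005493164), 0.864759087562561)
```

Emit:
{"api": "carry_out", "payload": {
  "steps": [
    [0,0,0,0.1,-0.1,-5,0],
    [0,0,0,0.1,-0.1,-9,0],
    [0,0,0,0.1,-0.1,-10.5,0],
    [0,0,0,0.1,-0.1,-11.5,0],
    [0,0,0,0.1,-0.1,-12.3,0],
    [0,0,0,0.1,-0.1,-13,0],
    [0,0,0,0.1,-0.1,-13.5,0],
    [0,0,0,0.1,-0.1,-13.8,0],
    [0,0,0,0.1,-0.1,-13.8,0],
    [0,0,0,0.1,-0.1,-13.8,0]
  ]
}}

```text
time: 32.3
position: [0.6504, 0.1695, 0.0465]
tool_rot: [2.203, 2.239, 0.002]
ft_force: [-0.6, -0.1, -0.2]
grip_width: 0.343
grip_force: 40.0
```

Emit:
{"api": "carry_out", "payload": {
  "steps": [
    [0,0,0,0,0,-0.2,0],
    [0,0,0,0,0,-0.2,0],
    [0,0,0,0,0,-0.2,0.65],
    [0,0,0,0,0,-0.2,0.65],
    [0,0,0,0,0,-0.2,0.65],
    [0,0,0,0,0,-0.2,0.65],
    [0,0,0,0,0,-0.2,0.65],
    [0,0,0,0,0,2,0.65],
    [0,0,0,0,0,6,0.65],
    [0,0,0,0,0,11,0.65],
    [0,0,0,0,0,14,0.65],
    [0,0,0,0,0,14,0.65]
  ]
}}

```text
time: 33.5
position: [0.6535, 0.17, 0.1927]
tool_rot: [2.2, 2.236, 0.016]
ft_force: [-0.2, 0.5, -0.0]
grip_width: 0.647
grip_force: 0.0
```

Emit:
{"api": "carry_out", "payload": {
  "steps": [
    [0,0,0,0,-5,0,1],
    [0,0,0,0,-10,0,1],
    [0,0,0,0,-15,0,1],
    [0,0,0,0.3,-17,0,1],
    [0,0,0,0.3,-17,0,1],
    [0,0,0,0.3,-17,0,1]
  ]
}}

```text
time: 34.1
position: [0.6527, -0.0001, 0.1853]
tool_rot: [-2.203, -2.238, -0.001]
ft_force: [-0.7, 0.9, 0.2]
grip_width: 0.99
grip_force: 0.0
```

```bash
python3 - <<'E'
from h import *
shot('wrist','w15'); st(); redblank('w15',z=.09); 
p,K,M=load('w15')
hsv=cv2.cvtColor(p,cv2.COLOR_RGB2HSV); m=((hsv[...,0]<6)|(hsv[...,0]>174))&(hsv[...,1]>180)&(hsv[...,2]>100)
n,l,s,c=cv2.connectedComponentsWithStats(m.astype(np.uint8))
for i in range(1,n):
    if s[i,4]>100: print(s[i],c[i].round(),px2w(*c[i],.15,K,M).round(3))
E
```

```text
t 34.15 pos [0.6528 0.0014 0.1853] yaw 91.05 down [-0.001  0.002 -1.   ] grip 0.991 0.0 F [ 0.6  0.8 -1.1] q [-0.34  0.34  0.39  1.46 -0.13  1.37  0.07]
[  54  135   71   68 1914] [ 93. 165.] [array([503.3,  11.5]), array([63.5, 62.6]), np.float64(0.8)]
[  0 209  50  39 559] [ 28. 223.] [array([436.6, -44.1]), array([21.4, 54. ]), np.float64(48.7)]
[236   0  13  30 261] [240.  12.] [0.643 0.13  0.15 ]
[  54  134   71   69 2066] [ 93. 165.] [0.537 0.03  0.15 ]
[240 170  24  23 426] [252. 181.] [0.651 0.019 0.15 ]
[  0 209  50  39 614] [ 28. 223.] [ 0.482 -0.017  0.15 ]
```

```bash
python3 - <<'E'
from h import *
redblank('w15',z=.09,vmin=30,amin=150)
shot('scene','c15');shot('side','s15')
for fn,z in(('c15',.09),('s15',.09)): print(fn); redblank(fn,z=z,vmin=60,amin=120)
a=cv2.imread('pics/w15.png')[:240,120:390]
_,Kc,Mc=load('c15');_,Ks,Ms=load('s15')
def cr(fn,K,M):
    q=w2px([.65,.17,.07],K,M).astype(int); b=cv2.imread(f'pics/{fn}.png')[q[1]-45:q[1]+45,q[0]-60:q[0]+60]
    return cv2.resize(b,(400,300),interpolation=cv2.INTER_CUBIC)
cv2.imwrite('pics/m15.png',np.hstack([cv2.resize(a,(400,356)),np.zeros((356,0,3),np.uint8),cv2.copyMakeBorder(cr('s15',Ks,Ms),0,56,0,0,0)]))
E
```

```text
[ 236    0   37   82 2946] [254.  40.] [array([651.7, 120.4]), array([29.4, 60.5]), np.float64(0.8)]
[  54  133   83   70 4522] [ 95. 166.] [array([509.2,  12.5]), array([75.3, 64.4]), np.float64(0.8)]
[240 168  25  25 480] [252. 180.] [array([651.6,   3.7]), array([22.1, 22.9]), np.float64(0.8)]
[   0  199   70   50 2947] [ 33. 225.] [array([440.7, -42.9]), array([51.1, 71.3]), np.float64(89.4)]
[205 255  18  21 278] [214. 266.] [array([614.9, -86.2]), array([24.3, 14.6]), np.float64(76.0)]
c15
[220 193  21  22 345] [230. 203.] [array([ 430.3, -100.3]), array([68.1, 88.5]), np.float64(60.5)]
[253 200  22  23 359] [263. 211.] [array([515.2, -23.3]), array([69.3, 87.7]), np.float64(41.3)]
[314 202  39  28 357] [333. 215.] [array([654.5, 165.5]), array([ 40.1, 159.8]), np.float64(3.5)]
s15
[275 183  20  22 364] [284. 193.] [array([366. ,   3.7]), array([ 65.4, 123.3]), np.float64(15.3)]
[243 191  21  22 382] [253. 201.] [array([453.2,  80.6]), array([ 66.8, 115. ]), np.float64(18.6)]
[173 192  29  36 449] [187. 209.] [array([638.9, 181. ]), array([ 45.1, 182.4]), np.float64(0.7)]
[179 293  23  18 292] [191. 301.] [array([471.5, 514.4]), array([44.1, 47.6]), np.float64(4.5)]
```

Blank lies flat and straight in the rests (29.4 mm wide at z 0.09, 0.8°, tail end at y 0.090). Regrip the post.

Emit:
{"api": "carry_out", "payload": {
  "steps": [
    [0,0,0,-0.2,1.8,-3,1],
    [0,0,0,-0.2,1.8,-6,1],
    [0,0,0,-0.2,1.8,-9.1,1],
    [0,0,0,-0.2,1.8,-9.1,1],
    [0,0,0,-0.2,1.8,-9.1,0],
    [0,0,0,-0.2,1.8,-9.1,0],
    [0,0,0,-0.2,1.8,-9.1,0],
    [0,0,0,-0.2,1.8,-9.1,0],
    [0,0,0,-0.2,1.8,-9.1,0],
    [0,0,0,-0.2,1.8,-9.1,0],
    [0,0,0,-0.2,1.8,-9.1,0],
    [0,0,0,-0.2,1.8,-9.1,0]
  ]
}}

```text
time: 35.45
position: [0.6511, 0.0174, 0.0951]
tool_rot: [-2.203, -2.24, -0.001]
ft_force: [0.1, -0.0, -0.3]
grip_width: 0.354
grip_force: 0.0
```

Emit:
{"api": "carry_out", "payload": {
  "steps": [
    [0,0,0,0,0,0,0],
    [0,0,0,0,0,0,0],
    [0,0,0,0,0,0,0],
    [0,0,0,0,0,0,0],
    [0,0,0,0,0.5,0,0],
    [0,0,0,0,1,0,0],
    [0,0,0,0,1.5,0,0],
    [0,0,0,0,2,0,0],
    [0,0,0,0,2.5,0,0],
    [0,0,0,0,3,0,0],
    [0,0,0,0,3.5,0,0],
    [0,0,0,0,4,0,0]
  ]
}}

```text
time: 36.65
position: [0.6507, 0.0579, 0.0951]
tool_rot: [-2.202, -2.239, -0.0]
ft_force: [-0.7, -3.7, 0.3]
grip_width: 0.197
grip_force: 40.0
```

Emit:
{"api": "carry_out", "payload": {
  "steps": [
    [0,0,0,0,0.4,0,0],
    [0,0,0,0,0.8,0,0],
    [0,0,0,0,1.2,0,0],
    [0,0,0,0,1.5,0,0],
    [0,0,0,-0.1,1.8,0,0],
    [0,0,0,-0.1,2.1,0,0],
    [0,0,0,-0.1,2.3,0,0],
    [0,0,0,-0.1,2.5,0,0],
    [0,0,0,-0.1,2.6,0,0],
    [0,0,0,-0.1,2.6,0,0]
  ]
}}

```text
time: 37.65
position: [0.6503, 0.0829, 0.095]
tool_rot: [2.203, 2.239, 0.0]
ft_force: [0.0, -4.4, -0.5]
grip_width: 0.192
grip_force: 40.0
```

Emit:
{"api": "carry_out", "payload": {
  "steps": [
    [0,0,0,0,0.1,0,0],
    [0,0,0,0,0.2,0,0],
    [0,0,0,0,0.3,0,0],
    [0,0,0,0,0.4,0,0],
    [0,0,0,0,0.4,0,0]
  ]
}}

```text
time: 38.15
position: [0.6503, 0.0828, 0.0951]
tool_rot: [2.204, 2.234, -0.005]
ft_force: [-0.0, -10.7, -0.3]
grip_width: 0.193
grip_force: 40.0
```

Emit:
{"api": "carry_out", "payload": {
  "steps": [
    [0,0,0,0,0.2,0,0],
    [0,0,0,0,0.4,0,0],
    [0,0,0,0,0.6,0,0],
    [0,0,0,0,0.6,0,0],
    [0,0,0,0,0.6,0,0]
  ]
}}

```text
time: 38.65
position: [0.6502, 0.0827, 0.0951]
tool_rot: [2.205, 2.227, -0.013]
ft_force: [-1.8, -19.1, 1.0]
grip_width: 0.197
grip_force: 40.0
```

```bash
python3 - <<'E'
from h import *
shot('wrist','w16');st();redblank('w16',z=.09,vmin=30,amin=800); shot('side','s16'); shot('scene','c16')
redblank('c16',z=.09,vmin=60,amin=250)
E
```

```text
t 38.7 pos [0.6502 0.0827 0.095 ] yaw 90.57 down [-0.    -0.011 -1.   ] grip 0.193 40.0 F [ -2.  -18.3   2. ] q [-0.44  0.4   0.35  1.56 -0.13  1.2  -0.07]
[ 228    0   55  175 8835] [256.  85.] [array([651. , 163.6]), array([29.6, 97.2]), np.float64(1.0)]
[  13  231  100   46 3057] [ 66. 256.] [array([518.5,  57.4]), array([72. , 34.5]), np.float64(0.5)]
[237 244  34  32 962] [253. 261.] [array([650.8,  54.1]), array([23., 24.]), np.float64(0.5)]
[  15  306   74   48 1551] [ 45. 320.] [array([504.2,  -6.2]), array([53.3, 42.6]), np.float64(0.5)]
[220 192  21  23 339] [230. 203.] [array([429.2, -98.1]), array([68.2, 91.3]), np.float64(75.3)]
[253 200  21  23 358] [263. 211.] [array([516.4, -23. ]), array([67.4, 90.3]), np.float64(56.5)]
```

Blocked with the force rising to 19 N, and the blank's tail end is at y 0.115, which is the expected home. Release and go look at the knob.

Emit:
{"api": "carry_out", "payload": {
  "steps": [
    [0,0,0,0,-0.5,0,0],
    [0,0,0,0,-0.9,0,0],
    [0,0,0,0,-0.9,0,0.6],
    [0,0,0,0,-0.9,0,0.6],
    [0,0,0,0,-0.9,0,0.6],
    [0,0,0,0,-0.9,0,0.6],
    [0,0,0,0,-0.9,0,0.6],
    [0,0,0,0,-0.9,3,0.6],
    [0,0,0,0,-0.9,8,0.6],
    [0,0,0,-2,-4,10,0.6],
    [0,0,0,-2,-6,10,0.6],
    [0,0,0,-2,-6,10,0.6]
  ]
}}

```text
time: 40.0
position: [0.6306, 0.0291, 0.1969]
tool_rot: [2.207, 2.232, 0.003]
ft_force: [-0.5, -0.7, -0.7]
grip_width: 0.599
grip_force: 0.0
```

Emit:
{"api": "carry_out", "payload": {
  "steps": [
    [0,0,0,0,0,0,0.6],
    [0,0,0,0,0,0,0.6]
  ]
}}

```text
time: 40.2
position: [0.6298, 0.0354, 0.1942]
tool_rot: [-2.199, -2.241, -0.001]
ft_force: [-0.3, 0.5, 0.0]
grip_width: 0.597
grip_force: 0.0
```

```bash
python3 - <<'E'
from h import *
shot('wrist','w17');st();shot('scene','c17');shot('side','s17')
cent={}
for fn in('w17','c17','s17'):
    p,K,M=load(fn)
    hsv=cv2.cvtColor(p,cv2.COLOR_RGB2HSV); m=((hsv[...,0]<6)|(hsv[...,0]>174))&(hsv[...,1]>150)&(hsv[...,2]>40)
    n,l,s,c=cv2.connectedComponentsWithStats(m.astype(np.uint8))
    print(fn,'pred ball',w2px([.65,.084,.148],K,M).round(),'pred knob',w2px([.614,.003,.13],K,M).round())
    for i in range(1,n):
        if s[i,4]>8: print(s[i],c[i].round(1),px2w(*c[i],.13,K,M).round(3))
E
```

```text
t 40.25 pos [0.6298 0.0355 0.1941] yaw 91.09 down [-0.001  0.001 -1.   ] grip 0.599 0.0 F [-0.2  0.4 -0.2] q [-0.4   0.29  0.38  1.51 -0.11  1.37  0.  ]
w17 pred ball [282. 140.] pred knob [234. 230.]
[ 263    0   38   96 3412] [280.8  46.8] [0.648 0.149 0.13 ]
[270 126  25  25 482] [282.2 138.3] [0.652 0.082 0.13 ]
[  86  161   75   69 3927] [122.7 194.8] [0.521 0.033 0.13 ]
[230 221  17  32 423] [238.2 237.2] [ 0.617 -0.004  0.13 ]
[  16  223   79   52 1931] [ 50.8 243.6] [ 0.454 -0.013  0.13 ]
c17 pred ball [314. 215.] pred knob [286. 221.]
[360 160  15  11 100] [367.1 164.9] [0.569 0.378 0.13 ]
[220 193  21  22 348] [229.9 202.8] [ 0.455 -0.113  0.13 ]
[319 198  40  30 404] [339.2 211.9] [0.675 0.168 0.13 ]
[253 200  22  23 363] [263.3 210.8] [ 0.54  -0.038  0.13 ]
[313 213   4   5  17] [314.3 215.3] [0.643 0.092 0.13 ]
[284 219   3   9  18] [285.3 222.4] [ 0.616 -0.003  0.13 ]
s17 pred ball [196. 176.] pred knob [216. 170.]
[215 165   4  11  31] [216.9 169.7] [ 0.613 -0.002  0.13 ]
[195 175   5   5  18] [197.1 176.8] [0.659 0.061 0.13 ]
[275 183  20  22 364] [283.7 193.3] [0.357 0.061 0.13 ]
[243 191  21  22 383] [252.8 201.2] [0.438 0.132 0.13 ]
[170 195  29  33 410] [185.5 211.1] [0.614 0.244 0.13 ]
[179 293  23  18 292] [190.6 301.4] [0.454 0.544 0.13 ]
```

Knob centre from three cameras is (0.6155, -0.003, 0.13), with the hinge near (0.6515, 0.052). Grip it with the closing axis tangential.

Emit:
{"api": "carry_out", "payload": {
  "steps": [
    [0,0,-8,-1.4,-3.8,0,0.6],
    [0,0,-16,-1.4,-3.8,0,0.6],
    [0,0,-24,-1.4,-3.8,0,0.6],
    [0,0,-32,-1.4,-3.8,0,0.6],
    [0,0,-35,-1.4,-3.8,-3,0.6],
    [0,0,-35,-1.4,-3.8,-6,0.6],
    [0,0,-35,-1.4,-3.8,-8,0.6],
    [0,0,-35,-1.4,-3.8,-10,0.6],
    [0,0,-35,-1.4,-3.8,-10,0.6],
    [0,0,-35,-1.4,-3.8,-10,0],
    [0,0,-35,-1.4,-3.8,-10,0],
    [0,0,-35,-1.4,-3.8,-10,0]
  ],
  "squeeze": 10
}}

```text
time: 41.55
position: [0.6171, -0.0045, 0.0965]
tool_rot: [2.774, 1.473, 0.004]
ft_force: [-0.5, -0.1, 0.7]
grip_width: 0.406
grip_force: 0.0
```

Emit:
{"api": "carry_out", "payload": {
  "steps": [
    [0,0,0,0,0,0,0],
    [0,0,0,0,0,0,0],
    [0,0,0,0,0,0,0],
    [0,0,0,0,0,0,0],
    [0,0,0,0,0,0,0]
  ]
}}

```text
time: 42.05
position: [0.6163, -0.0047, 0.0954]
tool_rot: [2.774, 1.473, 0.002]
ft_force: [0.0, -0.3, 1.0]
grip_width: 0.156
grip_force: 10.0
```

```bash
python3 - <<'E'
from h import *
st(); s=ctrl.get_state(); p=s['position'][:2]; h=np.array([.6515,.052])
for k in range(1,11):
    a=np.radians(7.2*k); R=np.array([[np.cos(a),-np.sin(a)],[np.sin(a),np.cos(a)]]); print(round(7.2*k,1),((h+R@(p-h)-p)*100).round(1))
E
```

```text
t 42.05 pos [ 0.6163 -0.0047  0.0954] yaw 55.94 down [ 0.001  0.    -1.   ] grip 0.156 10.0 F [ 0.  -0.3  1. ] q [-0.41  0.33  0.46  1.67 -0.15  1.18 -0.51]
7.2 [ 0.7 -0.4]
14.4 [ 1.5 -0.7]
21.6 [ 2.3 -0.9]
28.8 [ 3.2 -1. ]
36.0 [ 4. -1.]
43.2 [ 4.8 -0.9]
50.4 [ 5.6 -0.7]
57.6 [ 6.4 -0.3]
64.8 [7.1 0.1]
72.0 [7.8 0.6]
```

Gripped (13.6 mm). Swing it along the arc.

Emit:
{"api": "carry_out", "payload": {
  "steps": [
    [0,0,7.2,0.7,-0.4,0,0],
    [0,0,14.4,1.5,-0.7,0,0],
    [0,0,21.6,2.3,-0.9,0,0],
    [0,0,28.8,3.2,-1,0,0],
    [0,0,36,4,-1,0,0],
    [0,0,43.2,4.8,-0.9,0,0],
    [0,0,50.4,5.6,-0.7,0,0],
    [0,0,57.6,6.4,-0.3,0,0],
    [0,0,64.8,7.1,0.1,0,0],
    [0,0,68,7.4,0.3,0,0],
    [0,0,72,7.8,0.6,0,0],
    [0,0,72,7.8,0.6,0,0]
  ]
}}

```text
time: 43.25
position: [0.6884, -0.002, 0.095]
tool_rot: [-1.375, -2.813, 0.013]
ft_force: [-15.1, -3.9, 11.0]
grip_width: 0.163
grip_force: 10.0
```

Emit:
{"api": "carry_out", "payload": {
  "steps": [
    [0,0,0,0,0,0,0],
    [0,0,0,0,0,0,0.5],
    [0,0,0,0,0,0,0.5],
    [0,0,0,0,0,0,0.5],
    [0,0,0,0,0,0,0.5],
    [0,0,0,0,0,3,0.5],
    [0,0,0,0,0,7,0.5],
    [0,0,0,0,0,11,0.5],
    [0,0,0,-5,-5,15,0.5],
    [0,0,0,-10,-9,18,0.5],
    [0,0,0,-12,-12,20,0.5],
    [0,0,0,-12,-12,20,0.5]
  ]
}}

```text
time: 44.45
position: [0.573, -0.1204, 0.2968]
tool_rot: [1.379, 2.821, 0.002]
ft_force: [0.3, 0.1, 0.1]
grip_width: 0.503
grip_force: 0.0
```

```bash
python3 - <<'E'
from h import *
st()
for n,fn in(('wrist','w18'),('scene','c18'),('side','s18')): shot(n,fn)
for fn in('w18','c18','s18'):
    p,K,M=load(fn)
    hsv=cv2.cvtColor(p,cv2.COLOR_RGB2HSV); m=((hsv[...,0]<6)|(hsv[...,0]>174))&(hsv[...,1]>150)&(hsv[...,2]>40)
    n,l,s,c=cv2.connectedComponentsWithStats(m.astype(np.uint8))
    for i in range(1,n):
        if 8<s[i,4]<600: print(fn,s[i],c[i].round(1),px2w(*c[i],.13,K,M).round(3))
_,K,M=load('c18');_,K2,M2=load('s18')
cr=lambda fn,x0,y0,w,h,W,H:cv2.resize(cv2.imread(f'pics/{fn}.png')[y0:y0+h,x0:x0+w],(W,H),interpolation=cv2.INTER_CUBIC)
cv2.imwrite('pics/m18.png',np.hstack([cr('c18',170,150,240,180,480,360),cr('s18',140,120,160,180,320,360)]))
E
```

```text
t 44.45 pos [ 0.573  -0.1204  0.2968] yaw 127.9 down [ 0.002  0.    -1.   ] grip 0.503 0.0 F [0.3 0.1 0.1] q [-0.12  0.15  0.32  1.45 -0.05  1.54  0.86]
w18 [388 138  26  17 286] [400.8 145.5] [ 0.689 -0.001  0.13 ]
c18 [360 160  15  11 100] [367.2 165. ] [0.57  0.377 0.13 ]
c18 [220 193  21  22 350] [230.1 202.9] [ 0.455 -0.113  0.13 ]
c18 [319 198  41  30 406] [339.2 211.7] [0.675 0.169 0.13 ]
c18 [253 200  22  23 363] [263.2 210.6] [ 0.54  -0.038  0.13 ]
c18 [313 213   4   5  17] [314.4 215.1] [0.643 0.093 0.13 ]
c18 [298 234   5   9  33] [299.5 237.6] [0.686 0.002 0.13 ]
s18 [196 162   4  10  30] [197.8 166.5] [ 0.685 -0.     0.13 ]
s18 [195 175   5   5  19] [197.2 176.7] [0.659 0.061 0.13 ]
s18 [275 183  20  22 364] [283.7 193.3] [0.357 0.061 0.13 ]
s18 [243 191  21  22 383] [252.8 201.2] [0.438 0.132 0.13 ]
s18 [170 195  29  33 413] [185.4 211.1] [0.614 0.244 0.13 ]
s18 [179 293  23  18 292] [190.6 301.4] [0.454 0.544 0.13 ]
```

View pics/m18.png

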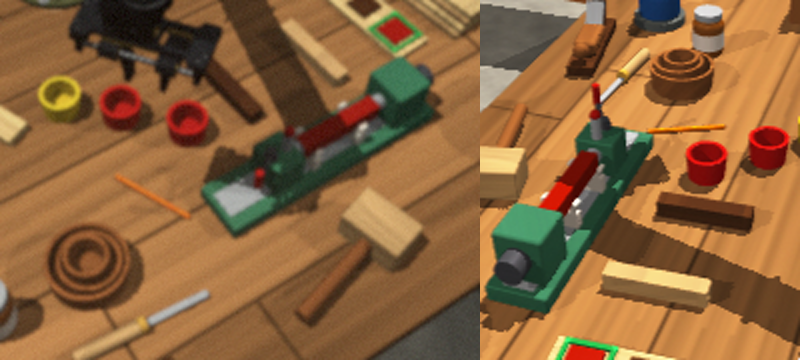

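The picture shows all three pots nested at (90,260), the red blank seated between head- and tailstock at (340,125), and the knob over on the +x side at (258,175). The walnut and maple blanks are still on the bench and the jar is upright. The knob's chord of 70.6 mm gives about 1.15 rad, and it met its stop at 15 N.

```bash
python3 -c "
from bench import ctrl
print(ctrl.close_job())"
```

```text
the job is handed in; nothing more can be done
None
```

I handed the job in without a verdict back: the three pots present are nested (pot_d was absent), the padauk blank is mounted between the centres, the clamp lever is over at its stop, and in the last picture the oil jar is upright and the other two blanks are on the bench.

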